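# Clamp a phone in the repair fixture

## Task

With closed fingertips or the outside of a finger, push the orange tab to swing the steel clamp strap fully over the phone until it rests against its stop pin; then push the red cam lever all the way down so that the pad clamps the phone. Push only: lift or grasp nothing, do not shift the phone or anything else on the bench, and leave the strap and lever closed with the hand clear.

Things in the scene. Friction and masses are not known exactly. Their poses are not given: they have to be found in the camera images.
- fixture: fixed aluminium phone fixture, plate 160 (x) x 190 (y) x 12 mm on a 3 mm blue mat; origin at the centre of its underside, z up. Grey rails (tops at 20 mm) hold a phone centred on it, long way along y. Steel pivot post at x = -65, y = 0 mm (top at 52 mm); steel stop pin, 10 mm diameter, at x = 57, y = -16.5 mm (top at 46 mm)
- strap (a joint): angle of the steel strap about the vertical pivot post, rad. 0: over the phone, at the stop pin, pointing along the fixture's +x; grows as it swings open, anticlockwise from above (1.57: along +y). A level bar 22 mm wide, underside 34 and top 48 mm above the fixture's origin, reaching 135 mm from the pivot axis. Stays where left; about 2 N at the tab moves it
- strap_tab (a point): centre of the orange finger tab, the last 30 mm of the strap (same width and height as the strap); 120 mm from the pivot axis and 41 mm above the fixture's origin. x points outward along the strap, z up
- lever (a joint): angle of the red cam lever on the strap, rad. 0: straight up; 1.5: fully down, lying along the strap towards the pivot post. Level hinge axis across the strap, 65 mm from the pivot axis, 60 mm above the fixture's origin. Stays where left; about 4 N at its tip moves it. Going down, it drives the pad under the strap onto the phone
- lever_tip (a point): centre of the rounded end of the red lever, 47 mm from the lever's hinge axis; the end is a roll 14 mm in diameter and 18 mm long across the strap
- pad: black rubber pad 18 mm in diameter under the strap, below the lever's hinge; origin at the centre of its underside. 5 mm above the glass with the lever up, pressed on the glass with the lever fully down
- phone: white phone with a cracked black screen, 72 x 150 x 8 mm, lying loose in the fixture's nest; origin at the centre of its underside, y along its length; only the pad is to touch it
- flux_bottle: small amber bottle with a white cap standing to the right of the fixture, 32 mm diameter, 75 mm tall; origin at the centre of its underside; a bystander
- screw_tray: black divided screw tray, 90 x 130 x 18 mm; origin at the centre of its underside; a bystander
- tweezers: steel tweezers lying flat, 130 mm long, 6 mm high; origin under their middle, x along them; a bystander
- pry_tool: black plastic pry tool lying flat, 145 mm long, 6 mm high; origin under its middle, x along it; a bystander
- magnet_dish: small steel dish, 60 mm diameter, 20 mm high; origin at the centre of its underside; a bystander
- grease_jar: small jar with a blue cap, 40 mm diameter, 35 mm tall; origin at the centre of its underside; a bystander
There are look-alikes about, which are no part of the job. There is more than one size of the phone; the job needs the middle-sized.

How it is judged (in metres and radians):
On the way, in this order (a step that is already met when the one before it is completed fails the run):
1. the strap is fully over the phone, the lever still up (value of joint strap below 0.07 rad and value of joint lever below 1 rad), for 0.2 s.
2. the lever is fully down with the strap over the phone (value of joint strap below 0.09 rad and value of joint lever above 1.35 rad), for 0.2 s.
At the end, for the whole second after the job is handed in: the strap is within 0.09 rad (5 degrees) of fully over, the lever within 0.15 rad of fully down (1.35 or more), the pad presses the phone with more than 1 N, the phone is at rest within 8 mm of where it was and every bystander within 25 mm (all of step 2 and contact force between pad and phone above 1 N and distance of phone from where it was at the start of the episode below 0.008 m and linear speed of phone below 0.02 m/s and distance of each of flux_bottle, screw_tray, tweezers, pry_tool, magnet_dish, grease_jar from where it was at the start of the episode below 0.025 m); the robot touches nothing.
It fails at once if the phone was pushed out of its place, lifted or carried (distance of phone from where it was at the start of the episode above 0.008 m or z of phone in the frame of fixture above 0.017 m).
It fails at once if the lever was pushed down before the strap was fully over (value of joint lever above 1 rad and value of joint strap above 0.2 rad).
It fails at once if another thing on the bench was knocked away, lifted or carried (distance of any of flux_bottle, screw_tray, tweezers, pry_tool, magnet_dish, grease_jar from where it was at the start of the episode above 0.025 m).
It also fails if it takes over 51 s, if anything falls off the work surface, if the arm or the gripper's body presses on something with over 40 N, if the wrist force passes 120 N, or if a joint passes its speed limit or range.

## Robot

A 6-joint arm with a two-finger parallel gripper is mounted at the origin on the work surface. World frame = base frame: x ahead of the robot, y to its left, z up, the work surface at z = 0. Lengths are in m, angles in degrees, forces in N, time in s.
With the tool pointing down it reaches from about 0.4 to 0.825 m from the base axis. Payload 7 kg.
Tool frame: the origin (TCP) lies at the very end of the fingers, on their centre line; the grasp point (between the pads) lies hold_point_z behind it (hold_point_z is the distance from the TCP to the grasp point, in m); z points along the fingers, y is the direction in which the jaws open and shut (so a half turn about z gives the same grasp; the last joint's range is limited). The gripper opens to 88 mm and grips with 3 to 60 N. Pads are 19 mm wide; open, the fingers measure 130 mm over their backs; the gripper's body (78 mm by 193 mm) begins 47 mm behind the grasp point.
Start: joints at [87.382, 20.546, 0.682, 0, -70.136, -16.507], TCP at [0.221, 0.638, 0.198] pointing down, gripper open.
Joint ranges: [-176.03, 176.03], [-82.01, 121.73], [-58.28, 71.71], [-173.87, 95.51], [-174.79, -0.11], [-173.66, 173.66]. Speed limits (degrees/s): [136.94, 136.94, 172.46, 180, 180, 180].

## Interface

Orientations are given as [roll, pitch, yaw] about the fixed x, y, z axes, in that order (R = Rz(yaw) Ry(pitch) Rx(roll)).
In Python, from plant import get_obs, snapshot, close_job, hold_point_z gives the robot as it stands. The module is installed in compiled form; this text tells all that it offers.
- The arm moves only by the tool jog_arm, never from a script. Its argument "commands" is a list of rows, each a list of 4 numbers: the shift along the world's x, y, z in mm, then the turn about the world's z in degrees. In form: [[x, y, z, turn], ...]. A call has exactly 10 rows; each row shifts and turns the commanded pose from where the row before left it; what a row does not reach is not made up. A row lasts 1/12 s, in which the tool goes at most 41.7 mm and 7.16 degrees, less where a joint would pass 70% of its speed; a pose out of reach is approached as far as the arm can. A call is refused whole if a number of a shift passes 41.7 or a number of a turn 7.16, either way. A call with a gripper value outside its range is refused whole. "fingers" is the finger opening in mm, from 0 to 87.6, set as the call begins (left out, the last holds). The fingers move at their own pace and stop on an object; the grip force is fixed at half the most. Time passes only in rows, so rows that do not move let the fingers close, or fill a call up. It gives the time, the measured TCP pose, the force and the opening at its end, in the units of the state.
- get_obs(): the state, without advancing time (a new reading comes with each control period).
- snapshot(name): name is "side" or "top"; returns a dict with "image" (384x512x3 uint8, red, green, blue), "fov_y" (degrees; the focal length in pixels is half the picture's height over the tangent of half this angle, whatever the lens; pixels are square), "cx", "cy" (the principal point, pixels), "dist_coeffs" ([k1, k2, p1, p2, k3] as OpenCV has them; the pictures are not rectified), "rvec" (rotation vector, rad) and "tvec" (3), from world to camera coordinates, as OpenCV has them. Camera axes: x right, y down, z forward; pixel columns grow to the right and rows downward; lengths in m; the calibration is good to about 2 mm. A picture is of the moment at which its call begins. There is no depth.
- close_job(): hands the job in, once; it reports no verdict.
The state is a dict: "clock": time; "joint_pos": joint angles; "qvel": joint speeds; "tau": joint torques, N m; "tool_pos": TCP position; "orientation": TCP orientation; "force": force on the tool from outside, world axes, zero at the start; "moment": the same for the moment, N m; "opening": finger opening in m.
Only numpy, scipy, OpenCV 4.12 (cv2) and the standard library are available. Lean on these libraries where they do the work, as an engineer would, in place of code of your own. Each camera call takes 0.05 s, during which the arm holds its last target.

## Working session

There is one attempt and no reset: what is moved stays moved. The work goes in short steps, Python scripts to look and compute and a tool call to move; the robot and the scene stay as the last step left them, time stands still between calls to the robot, and variables do not carry over. Pictures are saved under pics/ and viewed, and the job is handed in when it is done.

Besides the shell and the picture viewer there is one more tool, called after ">>>" as a command line: name --pt "numbers of a row" for each row, then --argument value for the rest. jog_arm: Moves the arm, as the interface text tells. Its arguments: {"type":"object","properties":{"commands":{"type":"array","items":{"type":"array","items":{"type":"number"}}},"fingers":{"type":"number"}},"required":["commands"]}

```bash
mkdir -p pics; cat > h.py <<'E'
import numpy as np,cv2,pickle
from plant import get_obs,snapshot,close_job,hold_point_z
def snap(n,f):
    s=snapshot(n); cv2.imwrite(f'pics/{f}.png',s['image'][:,:,::-1]); pickle.dump(s,open(f'pics/{f}.pkl','wb')); return s
def load(f): return pickle.load(open(f'pics/{f}.pkl','rb'))
def cam(s):
    h=s['image'].shape[0]; f=h/2/np.tan(np.radians(s['fov_y'])/2)
    K=np.array([[f,0,s['cx']],[0,f,s['cy']],[0,0,1.]]); R=cv2.Rodrigues(np.array(s['rvec'],float))[0]
    return K,np.array(s['dist_coeffs'],float),R,np.array(s['tvec'],float).ravel()
def ray(s,p):
    K,d,R,t=cam(s); u=cv2.undistortPoints(np.array([[p]],float),K,d)[0,0]
    return -R.T@t, R.T@np.array([u[0],u[1],1])
def onz(s,p,z):
    o,d=ray(s,p); return o+d*(z-o[2])/d[2]
def proj(s,P):
    K,d,R,t=cam(s); return cv2.projectPoints(np.array(P,float).reshape(-1,1,3),np.array(s['rvec'],float),t,K,d)[0].reshape(-1,2)
def tri(s1,p1,s2,p2):
    o1,d1=ray(s1,p1);o2,d2=ray(s2,p2);A=np.stack([d1,-d2],1);x=np.linalg.lstsq(A,o2-o1,rcond=None)[0]
    a=o1+d1*x[0];b=o2+d2*x[1];return (a+b)/2,np.linalg.norm(a-b)
E
python3 - <<'E'
from h import *
for n in('side','top'):
    s=snap(n,n+'0'); print(n,s['fov_y'],s['cx'],s['cy'],s['dist_coeffs'],ray(s,(256,192)))
print(get_obs(),hold_point_z)
E
```

```text
side 44.496894185826896 262.9446216624774 198.4583857769549 [-0.16007223  0.          0.          0.          0.        ] (array([0.35853394, 0.81903432, 0.88707194]), array([ 0.11396875, -0.71938071, -0.68550044]))
top 48.0286391051282 259.3371826260159 200.1968821141006 [-0.11064146  0.          0.          0.          0.        ] (array([0.4327809 , 0.01556136, 1.25270635]), array([ 0.06767809, -0.01042605, -0.9978641 ]))
{'clock': 0.1, 'joint_pos': array([ 8.73834109e+01,  2.05856212e+01,  6.39648726e-01, -1.81455929e-02,
       -7.01359608e+01, -1.65067620e+01]), 'qvel': array([ 0.00804486, -0.1377832 ,  0.10979701, -0.01385358,  0.04919858,
        0.103341  ]), 'tau': array([-1.19418033e-03, -5.84162235e+01,  2.93755746e+01,  7.01562345e+00,
        1.02669076e-02, -4.25422479e-05]), 'tool_pos': array([0.22100308, 0.63729066, 0.19733918]), 'orientation': array([ 1.79916596e+02, -6.92567842e-03, -1.91295240e+01]), 'force': array([ 0.02076448, -0.76954304, -0.52333974]), 'moment': array([ 0.04264312, -0.03826086,  0.01347994]), 'opening': 0.08782770483108775} 0.0188
```

View pics/side0.png

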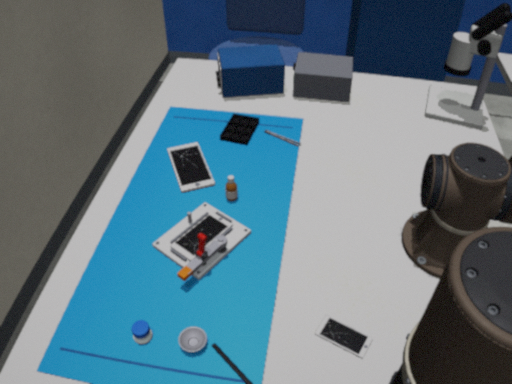

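View pics/top0.png

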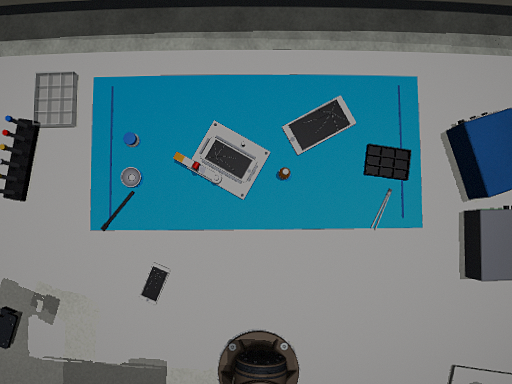

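Candidates for the phone: the phone in the fixture (top 230,157), the large one on the mat (top 319,124), and the small one off the mat (top 155,283). The middle-sized one in the fixture is the one I want. There is one strap with an orange tab (top 180,158) and one red lever (top 196,166). Next is a close crop to check this.

```bash
python3 - <<'E'
from h import *
a=cv2.imread('pics/top0.png')[110:210,160:300]; b=cv2.imread('pics/side0.png')[195:295,140:260]
a=cv2.resize(a,(560,400),interpolation=cv2.INTER_CUBIC);b=cv2.resize(b,(480,400),interpolation=cv2.INTER_CUBIC)
cv2.imwrite('pics/ca.png',a);cv2.imwrite('pics/cb.png',b)
for n in('top','side'):
    s=load(n+'0');im=s['image'];hsv=cv2.cvtColor(im,cv2.COLOR_RGB2HSV)
    x0,y0,x1,y1=(160,110,300,210) if n=='top' else (140,195,260,295)
    for c,lo,hi in(('orange',(8,150,120),(25,255,255)),('redA',(0,150,80),(6,255,255)),('redB',(174,150,80),(180,255,255))):
        m=cv2.inRange(hsv,lo,hi);k=np.zeros_like(m);k[y0:y1,x0:x1]=m[y0:y1,x0:x1]
        q=np.argwhere(k)[:,::-1]
        if len(q)>3:print(n,c,len(q),q.mean(0),cv2.minAreaRect(q.astype(np.float32)))
E
```

```text
top orange 63 [178.52380952 156.66666667] ((178.6000213623047, 156.8000030517578), (8.944271087646484, 7.155416965484619), 26.56505012512207)
top redA 34 [195.26470588 164.91176471] ((195.50003051757812, 165.00001525878906), (4.949747085571289, 6.363960266113281), 45.0)
side orange 78 [183.97435897 272.41025641] ((184.25, 272.2500305175781), (7.77817440032959, 11.31370735168457), 45.0)
side redA 114 [200.86842105 242.37719298] ((201.5, 244.0), (22.0, 9.0), 90.0)
side redB 25 [200.68 245.16] ((199.96896362304688, 243.52760314941406), (6.929198741912842, 23.019031524658203), 3.3664605617523193)
```

View pics/ca.png

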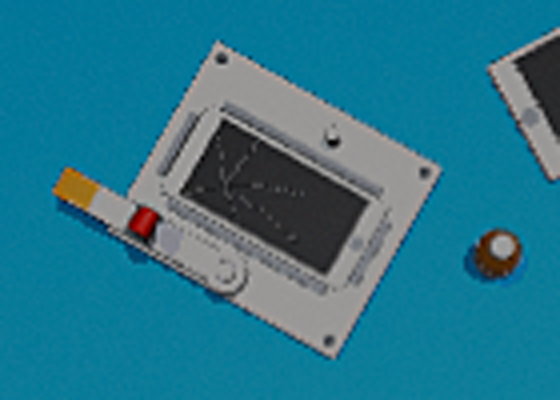

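View pics/cb.png

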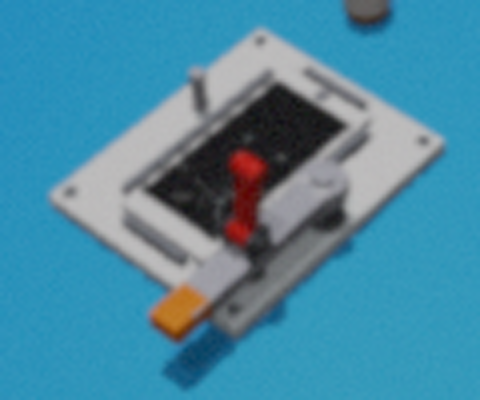

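```bash
cat > fit.py <<'E'
from h import *
from scipy.optimize import least_squares
t=load('top0')
c=lambda x,y:(160+x/4-.375,110+y/4-.375)
obs=[((218,42),(-0,0)),]
P=[((-80+160,95,12),(218,42)),((80,-95,12),(440,165)),((-80,-95,12),(333,357)),((57,-16.5,46),(333,130)),((-65,0,52),(225,271))]
W=[];L=[]
for (l,p) in P:
    w=onz(t,c(*p),.003+l[2]/1000)[:2];W.append(w);L.append(np.array(l[:2])/1000)
W=np.array(W);L=np.array(L)
def f(v):
    a=v[2];R=np.array([[np.cos(a),-np.sin(a)],[np.sin(a),np.cos(a)]]);return (L@R.T+v[:2]-W).ravel()
r=least_squares(f,[.6,.05,-.5]);print(r.x,np.degrees(r.x[2]));print((r.fun*1000).reshape(-1,2).round(1))
E
python3 - <<'E'
exec(open('fit.py').read())
s=load('side0')
v=r.x;a=v[2];R=np.array([[np.cos(a),-np.sin(a)],[np.sin(a),np.cos(a)]])
tow=lambda l:np.array([*(R@np.array(l[:2])+v[:2]),l[2]+.003])
w=onz(t,(178.5,156.7),.051);print('tab',w)
l=R.T@(w[:2]-v[:2]);print('local',l,'strap',np.degrees(np.arctan2(l[1],l[0]+.065)),np.hypot(l[1],l[0]+.065))
print('tri tab',tri(t,(178.5,156.7),s,(183.97,271.5)))
q=(140+247/4-.4,195+163/4-.4); print('lever tri',tri(t,(196.,165),s,q))
print(proj(s,[tow((-.065,0,.052)),tow((.057,-.0165,.046)),tow((.08,.095,.012)),tow((-.08,-.095,.012))]))
for l in((-.065,0,0),(.057,-.0165,0),(.055,0,.041)):print(l,tow(l))
for n,p,z in(('bottle',(284,173),.075),('jar',(131,139),.035),('dish',(131,177),.02)):print(n,onz(t,p,z))
E
```

```text
[ 0.61293293  0.08240976 -0.52001635] -29.79474199359858
[[ 2.2  2. ]
 [-0.8 -2.1]
 [-0.9 -0.8]
 [-1.4  0.8]
 [ 0.9  0. ]]
tab [0.61525977 0.22017602 0.051     ]
local [-0.06643601  0.12071128] strap 90.68157267033483 0.1207198214166645
tri tab (array([0.61522272, 0.22032813, 0.04985992]), np.float64(0.0004218412891337445))
lever tri (array([0.58354149, 0.16286318, 0.11272335]), np.float64(0.0006802819402453402))
[[219.55102661 237.8723771 ]
 [187.82495818 212.30279711]
 [150.6105674  243.04335215]
 [250.26767735 229.01582483]]
(-0.065, 0, 0) [0.55652521 0.11470789 0.003     ]
(0.057, -0.0165, 0) [0.6541994 0.0397679 0.003    ]
(0.055, 0, 0.041) [0.66066253 0.05508057 0.044     ]
bottle [ 0.56452991 -0.07412086  0.075     ]
jar [0.67041031 0.36053771 0.035     ]
dish [0.562375   0.36327535 0.02      ]
```

The strap is open at about 90.7°, pivoting at (0.5565, 0.1147). The two-view tab position fits to 0.4 mm. I'll move to the outer side of the tab with the jaw axis across the strap, so the gripper body stays clear of the lever.

>>> jog_arm --pt "17.6 -19.5 0 4" --pt "17.6 -19.5 0 4" --pt "17.6 -19.5 0 4" --pt "17.6 -19.5 0 4" --pt "17.6 -19.5 0 4" --pt "17.6 -19.5 0 4" --pt "17.6 -19.5 0 4" --pt "17.6 -19.5 0 4" --pt "17.6 -19.5 0 4" --pt "17.6 -19.5 0 4" --fingers 0

```text
clock: 0.93
tool_pos: [0.3977, 0.4415, 0.1979]
orientation: [180.0, 0.0, 21.1]
force: [1.1, 0.0, 0.1]
opening: 0.0263
```

>>> jog_arm --pt "17.6 -19.5 0 4" --pt "17.6 -19.5 0 4" --pt "17.6 -19.5 0 4" --pt "17.6 -19.5 0 4" --pt "17.6 -19.5 0 4" --pt "17.6 -19.5 0 4" --pt "17.6 -19.5 0 4" --pt "17.6 -19.5 0 4" --pt "17.6 -19.5 0 4" --pt "17.6 -19.5 0 4"

```text
clock: 1.77
tool_pos: [0.5737, 0.2465, 0.1978]
orientation: [-180.0, 0.0, 61.1]
force: [0.4, 0.8, -0.5]
opening: 0.0003
```

>>> jog_arm --pt "0 0 -15 0" --pt "0 0 -15 0" --pt "0 0 -15 0" --pt "0 0 -15 0" --pt "0 0 -15 0" --pt "0 0 0 0" --pt "0 0 0 0" --pt "0 0 0 0" --pt "0 0 0 0" --pt "0 0 0 0"

```text
clock: 2.6
tool_pos: [0.5736, 0.2481, 0.1242]
orientation: [180.0, -0.1, 60.9]
force: [0.4, -0.2, 0.8]
opening: 0.0003
```

```bash
python3 - <<'E'
from h import *
a=snap('top','t1')['image'][90:240,120:320];b=snap('side','s1')['image'][150:300,100:300]
cv2.imwrite('pics/j1.png',np.vstack([cv2.resize(x,(600,300) if 0 else (400,300),interpolation=cv2.INTER_CUBIC)for x in(a,b)])[:,:,::-1])
o=get_obs();print(o['clock'],o['tool_pos'],o['orientation'],o['force'])
E
```

```text
2.7 [0.5734347  0.24797408 0.12394985] [ 1.79974294e+02 -6.56910872e-02  6.08793178e+01] [-0.14013748 -0.37148131  0.98825179]
```

View pics/j1.png

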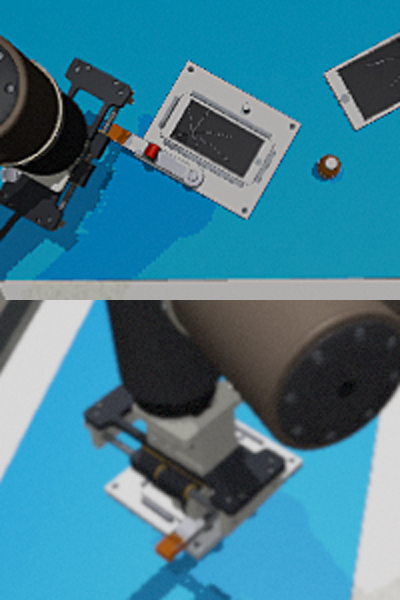

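The pictures show the body's long axis across the strap. The lever (top 196,165) is clear and the fingers are beside the tab. Now I descend.

>>> jog_arm --pt "0 0 -12 0" --pt "0 0 -12 0" --pt "0 0 -12 0" --pt "0 0 -12 0" --pt "0 0 -12 0" --pt "0 0 -12 0" --pt "0 0 -10 0" --pt "0 0 0 0" --pt "0 0 0 0" --pt "0 0 0 0"

```text
clock: 3.53
tool_pos: [0.5736, 0.2479, 0.0415]
orientation: [180.0, -0.0, 60.9]
force: [0.2, 2.0, -0.6]
opening: 0.0006
```

```bash
python3 - <<'E'
import numpy as np
# arc waypoints: offset 32mm, r 125; strap world angle 60.9->-29.8
piv=np.array([.5565,.1147])
def P(deg,off=.032,r=.125):
    a=np.radians(deg);return piv+r*np.array([np.cos(a),np.sin(a)])+off*np.array([-np.sin(a),np.cos(a)])
prev=np.array([.5735,.248])
for d in [60.9,*np.arange(57,-30,-3),-31,-32]:
    p=P(d);print(d,p.round(4),((p-prev)*1000).round(1));prev=p
E
```

```text
60.9 [0.5893 0.2395] [15.8 -8.5]
57 [0.5977 0.237 ] [ 8.4 -2.5]
54 [0.6041 0.2346] [ 6.3 -2.3]
51 [0.6103 0.232 ] [ 6.2 -2.7]
48 [0.6164 0.229 ] [ 6.1 -3. ]
45 [0.6223 0.2257] [ 5.9 -3.3]
42 [0.628  0.2221] [ 5.7 -3.6]
39 [0.6335 0.2182] [ 5.5 -3.9]
36 [0.6388 0.2141] [ 5.3 -4.2]
33 [0.6439 0.2096] [ 5.1 -4.4]
30 [0.6488 0.2049] [ 4.8 -4.7]
27 [0.6533 0.2   ] [ 4.6 -5. ]
24 [0.6577 0.1948] [ 4.3 -5.2]
21 [0.6617 0.1894] [ 4.1 -5.4]
18 [0.6655 0.1838] [ 3.8 -5.6]
15 [0.669 0.178] [ 3.5 -5.8]
12 [0.6721 0.172 ] [ 3.2 -6. ]
9 [0.675  0.1659] [ 2.8 -6.1]
6 [0.6775 0.1596] [ 2.5 -6.3]
3 [0.6797 0.1532] [ 2.2 -6.4]
0 [0.6815 0.1467] [ 1.8 -6.5]
-3 [0.683  0.1401] [ 1.5 -6.6]
-6 [0.6842 0.1335] [ 1.2 -6.7]
-9 [0.685  0.1268] [ 0.8 -6.7]
-12 [0.6854 0.12  ] [ 0.5 -6.7]
-15 [0.6855 0.1133] [ 0.1 -6.8]
-18 [0.6853 0.1065] [-0.3 -6.8]
-21 [0.6847 0.0998] [-0.6 -6.7]
-24 [0.6837 0.0931] [-1.  -6.7]
-27 [0.6824 0.0865] [-1.3 -6.6]
-31 [0.6801 0.0777] [-2.3 -8.7]
-32 [0.6795 0.0756] [-0.7 -2.2]
```

>>> jog_arm --pt "4 -2.1 0 0" --pt "4 -2.1 0 0" --pt "4 -2.1 0 0" --pt "3.8 -2.2 0 0" --pt "4.2 -1.2 0 -2" --pt "4.2 -1.3 0 -1.9" --pt "6.3 -2.3 0 -3" --pt "6.2 -2.7 0 -3" --pt "0 0 0 0" --pt "0 0 0 0"

```text
clock: 4.37
tool_pos: [0.6101, 0.2313, 0.0411]
orientation: [-180.0, 0.0, 51.0]
force: [-0.2, 0.2, -1.2]
opening: 0.0004
```

```bash
python3 - <<'E'
from h import *
a=snap('top','t2')['image'][90:240,120:320];b=snap('side','s2')['image'][150:300,100:300]
cv2.imwrite('pics/j2.png',np.vstack([cv2.resize(x,(400,300),interpolation=cv2.INTER_CUBIC)for x in(a,b)])[:,:,::-1])
E
```

```text
(no output)
```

View pics/j2.png

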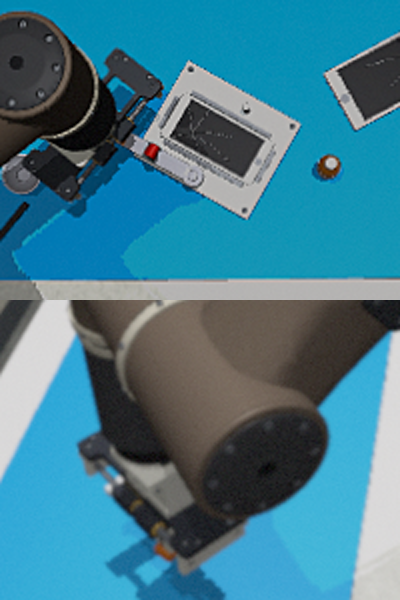

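The strap hasn't moved yet and there is no force, so the fingertips seem to be thinner than I assumed. I'll continue the arc.

>>> jog_arm --pt "6.1 -3 0 -3" --pt "5.9 -3.3 0 -3" --pt "5.7 -3.6 0 -3" --pt "5.5 -3.9 0 -3" --pt "5.3 -4.2 0 -3" --pt "0 0 0 0" --pt "0 0 0 0" --pt "0 0 0 0" --pt "0 0 0 0" --pt "0 0 0 0"

```text
clock: 5.3
tool_pos: [0.6381, 0.214, 0.0413]
orientation: [-180.0, -0.0, 36.1]
force: [0.1, -0.3, 0.0]
opening: 0.0003
```

```bash
python3 - <<'E'
from h import *
a=snap('top','t3')['image'][90:240,120:320];b=snap('side','s3')['image'][150:300,100:300]
cv2.imwrite('pics/j3.png',np.vstack([cv2.resize(x,(400,300),interpolation=cv2.INTER_CUBIC)for x in(a,b)])[:,:,::-1])
E
```

```text
(no output)
```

View pics/j3.png

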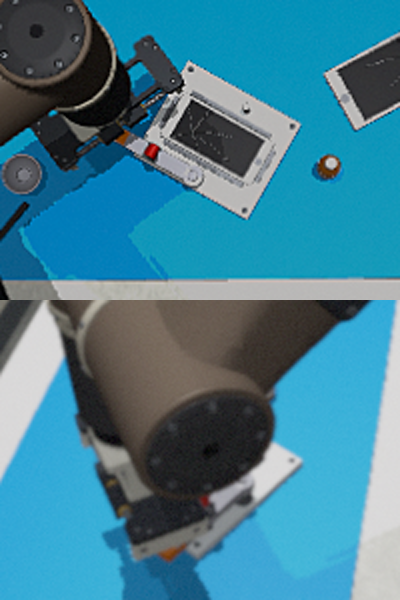

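```bash
python3 - <<'E'
from h import *
for n in('t3','s3','t0' ):
    s=load({'t0':'top0'}.get(n,n));im=s['image'];hsv=cv2.cvtColor(im,cv2.COLOR_RGB2HSV)
    m=cv2.inRange(hsv,(8,150,80),(25,255,255));q=np.argwhere(m)[:,::-1];q=q[(q[:,0]>150)&(q[:,0]<230)&(q[:,1]>130)&(q[:,1]<300)];print(n,len(q),q.mean(0),q.min(0),q.max(0))
    m=cv2.inRange(hsv,(0,150,80),(6,255,255));q=np.argwhere(m)[:,::-1];q=q[(q[:,0]>150)&(q[:,0]<230)&(q[:,1]>130)&(q[:,1]<300)];print(n,'red',len(q),q.mean(0) if len(q) else 0)
    print(proj(s,[[.6381,.214,.0413],[.6152,.2203,.051]]))
a=load('t3')['image'][120:200,150:260];b=load('s3')['image'][210:300,150:260]
cv2.imwrite('pics/k3.png',np.vstack([cv2.resize(a,(550,400)),cv2.resize(b,(550,200*9//4//1 if 0 else 400))])[:600 if 0 else 800,:,::-1][::1])
cv2.imwrite('pics/k3.png',np.hstack([cv2.resize(a,(440,320)),cv2.resize(b,(360,320))])[:,:,::-1])
E
```

```text
t3 24 [181.95833333 157.        ] [178 142] [191 161]
t3 red 32 [195.46875 164.875  ]
[[181.29196967 149.207632  ]
 [178.45598299 156.72149336]]
s3 27 [184.7037037 276.2962963] [181 273] [191 279]
s3 red 9 [201.66666667 249.77777778]
[[175.22489395 270.20673358]
 [183.83172794 271.17043613]]
t0 63 [178.52380952 156.66666667] [174 152] [183 161]
t0 red 34 [195.26470588 164.91176471]
[[181.29196967 149.207632  ]
 [178.45598299 156.72149336]]
```

View pics/k3.png

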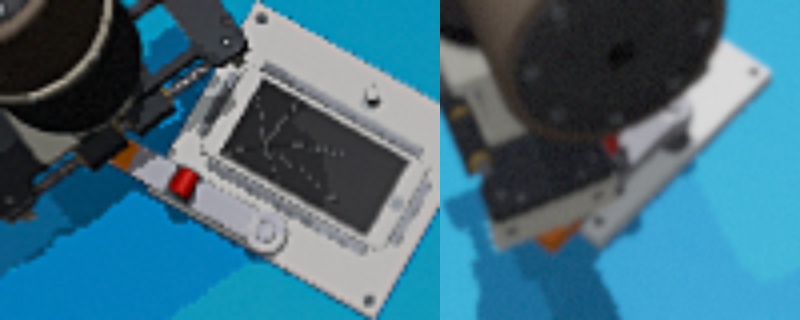

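```bash
python3 - <<'E'
from h import *
T={'s1':[.5734,.248,.124],'s2':[.6101,.2313,.0411],'s3':[.6381,.214,.0413]}
o=[]
for n,p in T.items():
    s=load(n);q=proj(s,[p,[p[0],p[1],p[2]+.066]]);print(n,q)
    im=s['image'].copy();
    for r in q: cv2.circle(im,tuple(int(v) for v in r),1,(255,0,255),-1)
    o.append(cv2.resize(im[190:310,130:250],(400,400),interpolation=cv2.INTER_CUBIC))
for n in('t1','t3'):
    p=T[n.replace('t','s')];s=load(n);q=proj(s,[p,[p[0],p[1],p[2]+.066]]);print(n,q)
cv2.imwrite('pics/k4.png',np.hstack(o[:2])[:,:,::-1]);cv2.imwrite('pics/k5.png',cv2.resize(o[2],(600,600))[:,:,::-1])
E
```

```text
s1 [[196.04967795 262.98386965]
 [192.9995157  242.04044553]]
s2 [[185.25790288 278.09584745]
 [181.89212563 259.51394258]]
s3 [[175.22489395 270.20673358]
 [171.45959183 251.51995236]]
t1 [[163.26486875 168.41914702]
 [157.86310637 165.18292721]]
t3 [[181.29196967 149.207632  ]
 [177.30871898 145.12291705]]
```

View pics/k4.png

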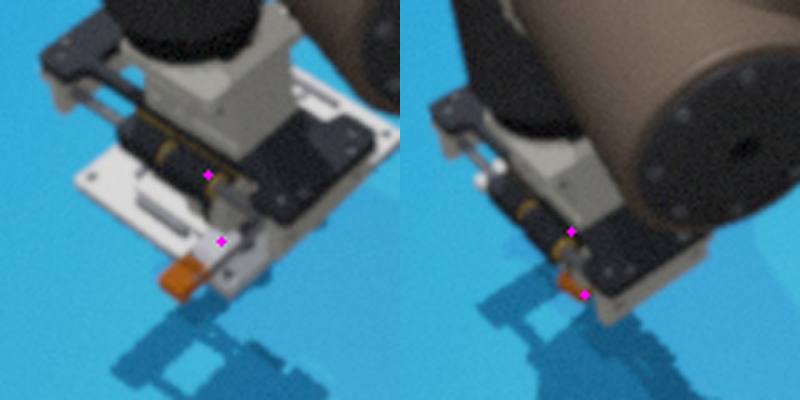

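View pics/k5.png

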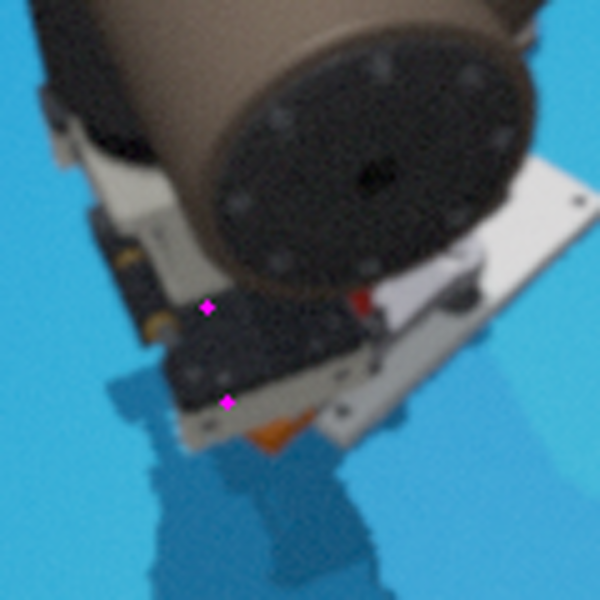

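The tab and lever pixels haven't changed, although the TCP has crossed the strap line with no force. I need to see where the fingertips really are, so I'll lift straight up, go back, and look.

>>> jog_arm --pt "0 0 14 0" --pt "0 0 14 0" --pt "0 0 14 0" --pt "0 0 14 0" --pt "0 0 14 0" --pt "-16 10 0 6" --pt "-16 10 0 6" --pt "-16 10 0 6" --pt "-17 4 0 6" --pt "0 0 0 0"

```text
clock: 6.23
tool_pos: [0.5709, 0.2485, 0.1115]
orientation: [-180.0, -0.0, 60.4]
force: [-0.5, -0.0, -0.3]
opening: 0.0005
```

```bash
python3 - <<'E'
from h import *
s=snap('side','s4');t=snap('top','t4');p=get_obs()['tool_pos'];print(p,get_obs()['orientation'])
o=[]
for x,(x0,y0) in((s,(130,180)),(t,(110,90))):
    q=proj(x,[p,p+[0,0,.066]]);print(q)
    o.append(cv2.resize(x['image'][y0:y0+120,x0:x0+120],(400,400),interpolation=cv2.INTER_CUBIC))
cv2.imwrite('pics/k6.png',np.hstack(o)[:,:,::-1])
E
```

```text
[0.57310179 0.24820903 0.1116693 ] [ 1.79981007e+02 -3.73782283e-02  5.99811296e+01]
[[196.70622264 266.76343694]
 [193.70961268 246.21792273]]
[[164.12774739 169.09493723]
 [158.83812433 165.9357415 ]]
```

View pics/k6.png

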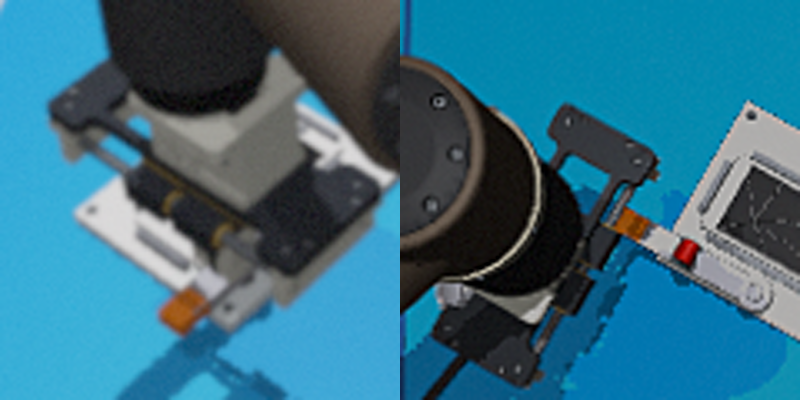

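```bash
python3 - <<'E'
from h import *
o=[cv2.resize(load(n)['image'][225:290,165:230],(400,400),interpolation=cv2.INTER_CUBIC) for n in('side0','s4')]
cv2.imwrite('pics/k7.png',np.hstack(o)[:,:,::-1])
s=load('s4');p=np.array([.5731,.2482,.1117])
a=np.radians(60-90);yv=np.array([np.cos(a),np.sin(a),0])
q=proj(s,[p,p+.044*yv,p-.044*yv,p+[0,0,.066],p+[0,0,.066]+.0965*yv,p+[0,0,.066]-.0965*yv]);print(q,(q-[165,225])*400/65+[400,0])
E
```

```text
[[196.70677677 266.75105841]
 [181.7798896  256.22296147]
 [212.29253079 277.68321072]
 [193.71017006 246.2045228 ]
 [160.47072686 223.45513844]
 [230.49463652 271.11418653]] [[595.11862629 256.9295902 ]
 [503.26085906 192.14130133]
 [691.03095872 324.20437368]
 [576.67796958 130.48937107]
 [372.12754994  -9.50684035]
 [803.04391707 283.77960942]]
```

View pics/k7.png

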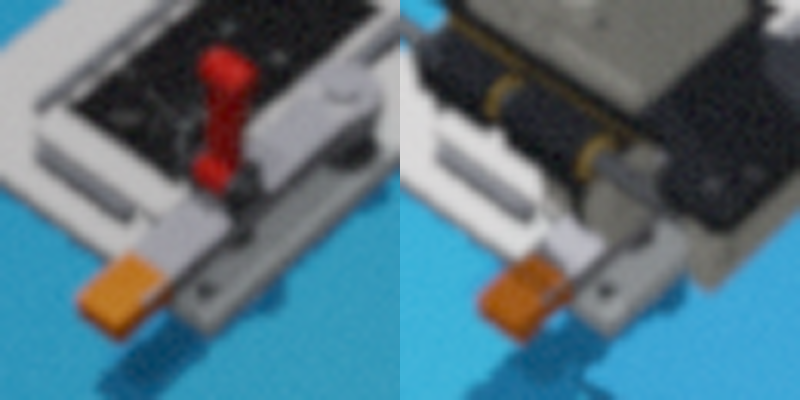

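The olive finger ends around (600,232) in this crop, and the nominal TCP projects to (595,257). So the real tips are roughly 10 mm higher than I assumed and they passed over the strap. I'll go down to a lower nominal height and check the picture.

>>> jog_arm --pt "0 0 -12 0" --pt "0 0 -12 0" --pt "0 0 -12 0" --pt "0 0 -12 0" --pt "0 0 -12 0" --pt "0 0 -10 0" --pt "0 0 -8 0" --pt "0 0 -6 0" --pt "0 0 0 0" --pt "0 0 0 0"

```text
clock: 7.17
tool_pos: [0.5734, 0.2477, 0.027]
orientation: [180.0, 0.0, 60.0]
force: [-0.8, 0.0, 0.2]
opening: 0.0002
```

```bash
python3 - <<'E'
from h import *
s=snap('side','s5');t=snap('top','t5');p=get_obs()['tool_pos'];print(p,get_obs()['orientation'])
print((proj(s,[p,p+[0,0,.066]])-[160,220])*5)
o=[cv2.resize(x['image'][y0:y0+80,x0:x0+80],(400,400),interpolation=cv2.INTER_CUBIC) for x,(x0,y0) in((s,(160,220)),(t,(140,120)))]
cv2.imwrite('pics/k8.png',np.hstack(o)[:,:,::-1])
E
```

```text
[0.57381329 0.24802619 0.02778308] [ 1.79970846e+02 -5.42593835e-02  5.99852358e+01]
[[199.36341912 349.8150248 ]
 [185.83907948 259.34292529]]
```

View pics/k8.png

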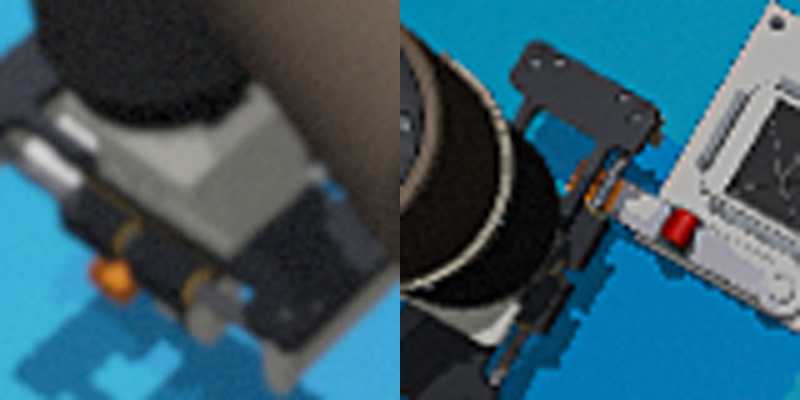

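The finger tip now shows at about (208,345) in the side crop, close to the predicted (199,350), so it is well below the strap's top. I'll push again in short steps.

>>> jog_arm --pt "4 -2.1 0 0" --pt "4 -2.1 0 0" --pt "4 -2.1 0 0" --pt "4 -2.1 0 0" --pt "4 -2 0 0" --pt "4 -2 0 0" --pt "4 -2 0 -2" --pt "0 0 0 0" --pt "0 0 0 0" --pt "0 0 0 0"

```text
clock: 8.1
tool_pos: [0.6013, 0.2332, 0.027]
orientation: [-180.0, 0.0, 58.0]
force: [0.4, 0.0, -0.4]
opening: 0.0001
```

```bash
python3 - <<'E'
from h import *
s=snap('side','s6');t=snap('top','t6');o=get_obs();p=o['tool_pos'];print(p,o['force'],o['moment'])
o=[cv2.resize(x['image'][y0:y0+80,x0:x0+80],(400,400),interpolation=cv2.INTER_CUBIC) for x,(x0,y0) in((s,(160,220)),(t,(140,120)))]
cv2.imwrite('pics/k9.png',np.hstack(o)[:,:,::-1])
E
```

```text
[0.60119294 0.23336888 0.02712327] [ 0.10900113  0.92024096 -0.54486461] [-0.07278282 -0.08714807 -0.0193408 ]
```

View pics/k9.png

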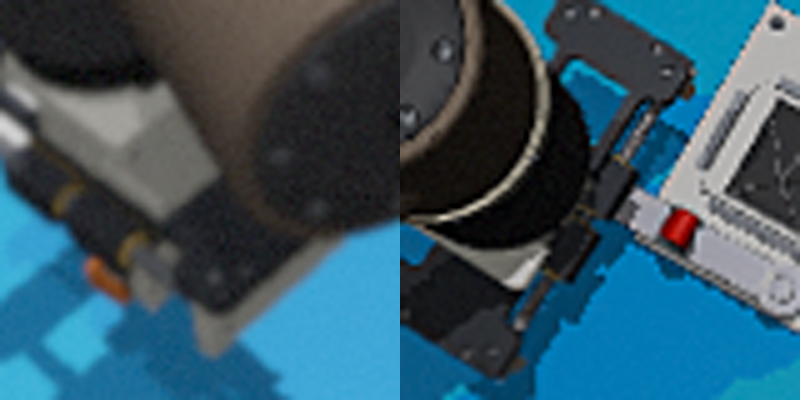

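>>> jog_arm --pt "3.5 -2 0 -1" --pt "3.5 -2 0 -1" --pt "3.5 -2 0 -1" --pt "3.5 -2 0 -1" --pt "3.5 -2 0 -1" --pt "0 0 0 0" --pt "0 0 0 0" --pt "0 0 0 0" --pt "0 0 0 0" --pt "0 0 0 0"

```text
clock: 9.03
tool_pos: [0.6187, 0.2234, 0.0272]
orientation: [-180.0, -0.0, 53.0]
force: [0.3, -0.0, 0.6]
opening: 0.0001
```

```bash
python3 - <<'E'
from h import *
s=snap('side','s7');t=snap('top','t7');o=get_obs();p=o['tool_pos'];print(p,o['force'],o['moment'])
o=[cv2.resize(x['image'][y0:y0+80,x0:x0+80],(400,400),interpolation=cv2.INTER_CUBIC) for x,(x0,y0) in((s,(160,220)),(t,(140,120)))]
cv2.imwrite('pics/k10.png',np.hstack(o)[:,:,::-1])
E
```

```text
[0.61878247 0.22343318 0.0272162 ] [ 0.08507508 -0.59984752  0.06493228] [-0.10310831 -0.13432874  0.04818072]
```

View pics/k10.png

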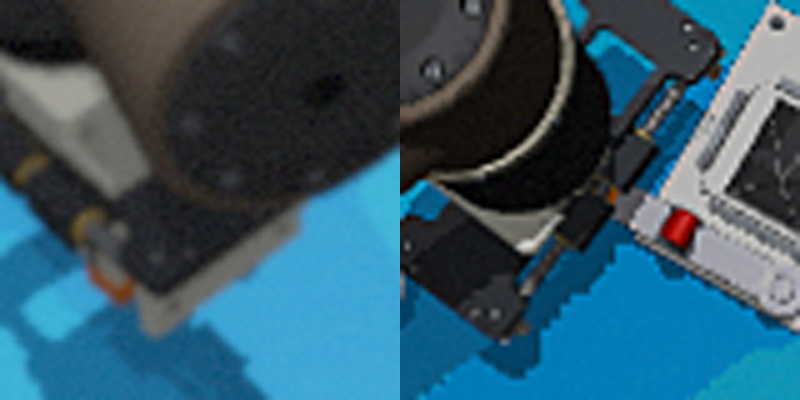

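Still no contact. I'll overlay the stated gripper box and the closed-finger box on the pictures to see whether they agree.

```bash
python3 - <<'E'
from h import *
def box(s,p,yaw,lo,hi,col,im,S,off):
    a=np.radians(yaw);x=np.array([np.cos(a),np.sin(a),0]);y=np.array([np.sin(a),-np.cos(a),0])
    C=np.array([p+x*X+y*Y+np.array([0,0,Z]) for X in(lo[0],hi[0]) for Y in(lo[1],hi[1]) for Z in(lo[2],hi[2])])
    q=((proj(s,C)-off)*S).astype(int)
    for i in range(8):
        for b in(1,2,4):
            j=i^b
            if j>i: cv2.line(im,tuple(map(int,q[i])),tuple(map(int,q[j])),col,1)
out=[]
for n,p,yaw,off in(('s4',[.5731,.2482,.1117],60,(150,190)),('t4',[.5731,.2482,.1117],60,(120,110)),('s7',[.6187,.2234,.0272],53,(140,210)),('t7',[.6187,.2234,.0272],53,(130,110))):
    s=load(n);im=cv2.resize(s['image'][off[1]:off[1]+100,off[0]:off[0]+100],(400,400),interpolation=cv2.INTER_CUBIC)
    p=np.array(p)
    box(s,p,yaw,(-.0095,-.021,0),(.0095,.021,.066),(255,0,255),im,4,off)
    box(s,p,yaw,(-.039,-.0965,.066),(.039,.0965,.066),(255,255,0),im,4,off);out.append(im)
cv2.imwrite('pics/o1.png',np.hstack(out[:2])[:,:,::-1]);cv2.imwrite('pics/o2.png',np.hstack(out[2:])[:,:,::-1])
E
```

View pics/o1.png

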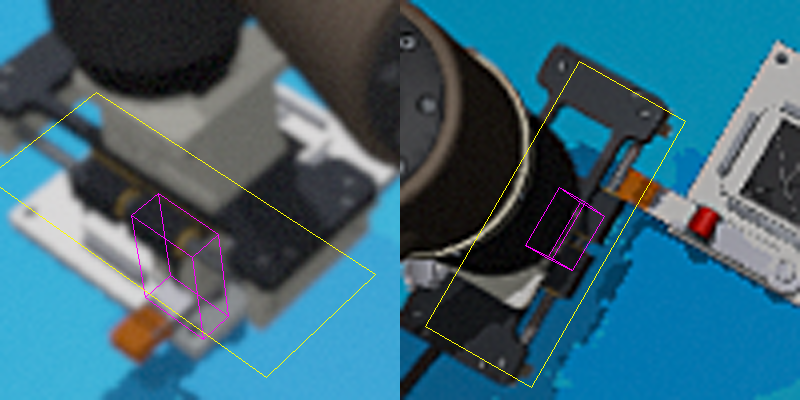

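View pics/o2.png

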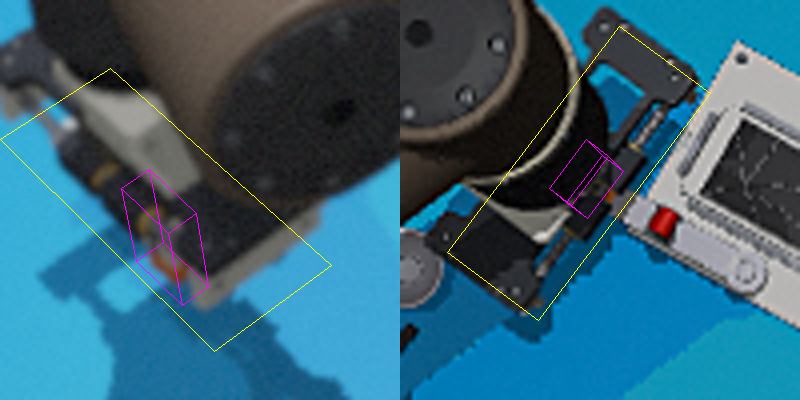

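```bash
python3 - <<'E'
from h import *
s=load('s4');t=load('t4')
print(tri(t,(147.5,205.6),s,(242.6,237)),'nominal',np.array([.5731,.2482])+-.039*np.array([.5,.866])-.0965*np.array([.866,-.5]))
# other upper plate outer corner tool x=+.039,y=+.0965: top k6 (550,155)/(570,105), side (50,105)
a=s['image'][185:285,130:260];b=t['image'][110:215,100:210]
cv2.imwrite('pics/m1.png',cv2.resize(a,(780,600),interpolation=cv2.INTER_CUBIC)[:,:,::-1]);cv2.imwrite('pics/m2.png',cv2.resize(b,(628,600),interpolation=cv2.INTER_CUBIC)[:,:,::-1])
E
```

```text
(array([0.47134667, 0.26148878, 0.23888518]), np.float64(0.00033801093524044186)) nominal [0.470031 0.262676]
```

View pics/m1.png

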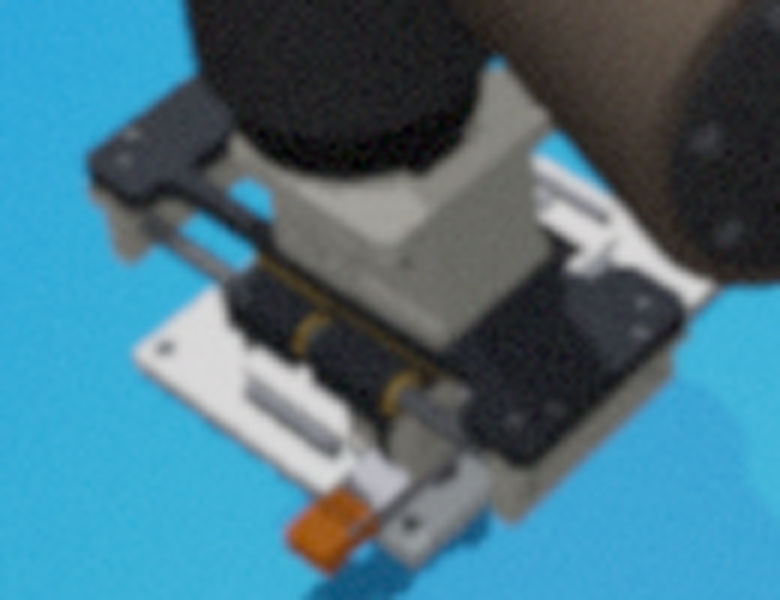

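View pics/m2.png

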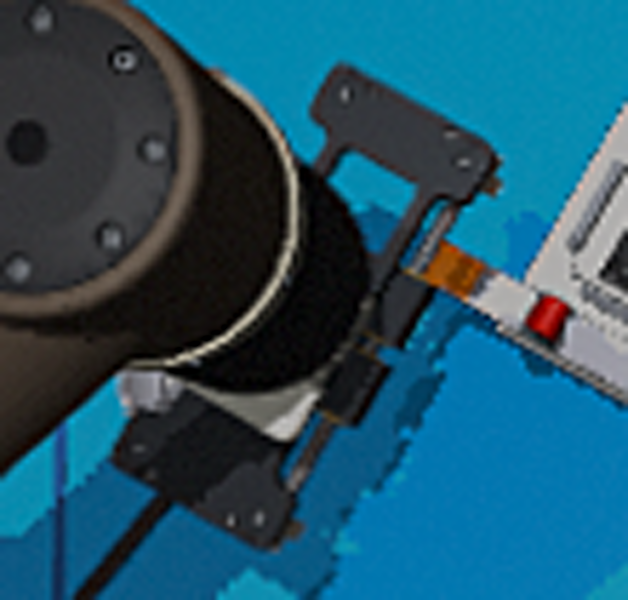

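The side view suggests the tips are well above the nominal height, because strap and plate show where the finger should be. I'll back off over the open mat, go lower and take a clear look.

>>> jog_arm --pt "-10 5.6 0 2" --pt "-10 5.6 0 2" --pt "-10 5.6 0 2" --pt "-10 5.6 0 2" --pt "-4 2.2 0 0" --pt "0 0 -6 0" --pt "0 0 -5 0" --pt "0 0 -5 0" --pt "0 0 -4 0" --pt "0 0 0 0"

```text
clock: 9.97
tool_pos: [0.5745, 0.2471, 0.0056]
orientation: [-180.0, 0.1, 60.9]
force: [0.3, -0.7, 0.5]
opening: 0.0003
```

```bash
python3 - <<'E'
from h import *
s=snap('side','s8');t=snap('top','t8');o=get_obs();p=o['tool_pos'];print(p,o['force'],o['moment'])
print((proj(s,[p,p+[0,0,.03]])-[150,230])*6.0)
cv2.imwrite('pics/m3.png',cv2.resize(s['image'][230:320,150:270],(720,540),interpolation=cv2.INTER_CUBIC)[:,:,::-1])
E
```

```text
[0.57492439 0.24747379 0.0065798 ] [ 0.02508183 -0.66146332 -0.50586748] [-0.11534284 -0.03215761  0.0406445 ]
[[301.62496057 390.84969886]
 [294.55427065 344.26931308]]
```

View pics/m3.png

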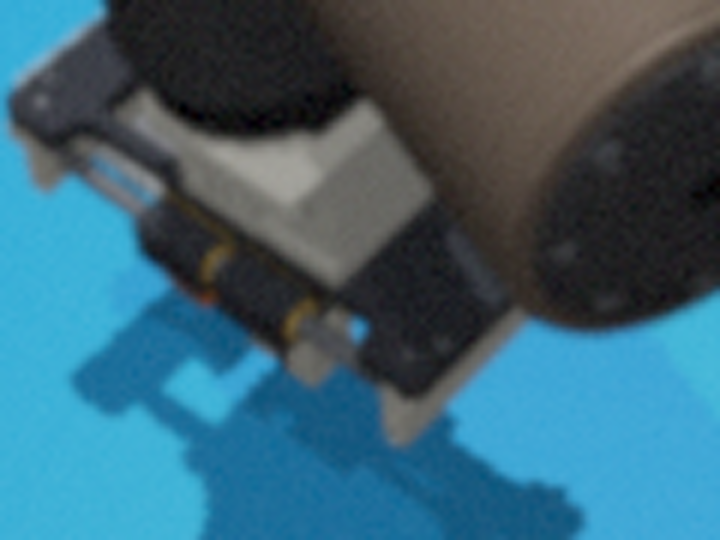

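```bash
python3 - <<'E'
from h import *
o=[]
for n in('top0','t8'):
    im=load(n)['image'];o.append(cv2.resize(im[130:200,160:230],(400,400),interpolation=cv2.INTER_CUBIC))
    hsv=cv2.cvtColor(im,cv2.COLOR_RGB2HSV);m=cv2.inRange(hsv,(0,150,60),(6,255,255));q=np.argwhere(m)[:,::-1];q=q[(q[:,0]>170)&(q[:,0]<230)&(q[:,1]>130)&(q[:,1]<200)];print(n,len(q),q.mean(0))
cv2.imwrite('pics/m4.png',np.hstack(o)[:,:,::-1])
E
```

```text
top0 34 [195.26470588 164.91176471]
t8 34 [194.79411765 164.52941176]
```

View pics/m4.png

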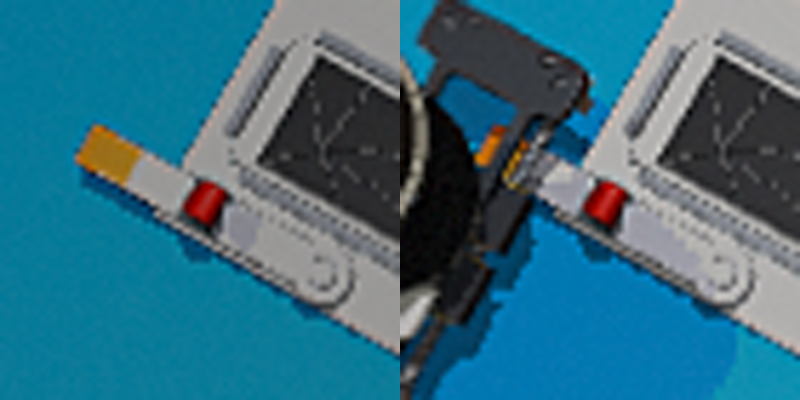

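>>> jog_arm --pt "5 -2.7 0 0" --pt "5 -2.7 0 0" --pt "5 -2.7 0 0" --pt "5 -2.7 0 0" --pt "5 -2.7 0 0" --pt "5 -2.7 0 -2" --pt "5 -2.7 0 -2" --pt "5 -2.7 0 -2" --pt "4 -2.2 0 -2" --pt "0 0 0 0"

```text
clock: 10.9
tool_pos: [0.62, 0.2238, 0.0072]
orientation: [180.0, -0.0, 52.8]
force: [-0.1, -0.5, -0.2]
opening: 0.0006
```

```bash
python3 - <<'E'
from h import *
s=snap('side','s9');t=snap('top','t9');o=get_obs();p=o['tool_pos'];print(p,o['force'],o['moment'])
o=[]
for x,(x0,y0) in((s,(140,210)),(t,(150,110))):
    im=x['image'].copy();o.append(cv2.resize(im[y0:y0+100,x0:x0+100],(400,400),interpolation=cv2.INTER_CUBIC));print((proj(x,[p])-[x0,y0])*4)
cv2.imwrite('pics/m5.png',np.hstack(o)[:,:,::-1])
E
```

```text
[0.6189976  0.22370288 0.00701   ] [ 0.02888546  0.9986439  -0.21940215] [-0.05331716 -0.02273873  0.02107207]
[[175.90050441 295.15632628]]
[[119.39398069 190.75536608]]
```

View pics/m5.png

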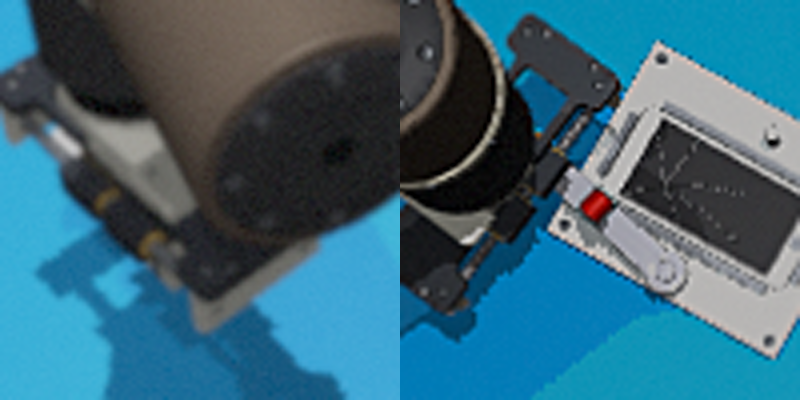

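Now the strap moves: it has swung about 12°, to roughly 49° in world terms. So the real tips are about 24–44 mm above the reported height, and I keep that height. I'll follow the arc with the TCP 25 mm off the centreline at r = 124 mm.

```bash
python3 - <<'E'
import numpy as np
piv=np.array([.5565,.1147])
def P(deg,off=.025,r=.124):
    a=np.radians(deg);return piv+r*np.array([np.cos(a),np.sin(a)])+off*np.array([-np.sin(a),np.cos(a)])
prev=np.array([.619,.2237])
for d in [*np.arange(45.8,-26,-3.5),-27.7,-29,-30,-31]:
    p=P(d);print(round(d,1),p.round(4),((p-prev)*1000).round(1));prev=p
E
```

```text
45.8 [0.625 0.221] [ 6.  -2.7]
42.3 [0.6314 0.2166] [ 6.4 -4.4]
38.8 [0.6375 0.2119] [ 6.1 -4.8]
35.3 [0.6433 0.2068] [ 5.8 -5.1]
31.8 [0.6487 0.2013] [ 5.5 -5.5]
28.3 [0.6538 0.1955] [ 5.1 -5.8]
24.8 [0.6586 0.1894] [ 4.8 -6.1]
21.3 [0.6629 0.183 ] [ 4.4 -6.4]
17.8 [0.6669 0.1764] [ 4.  -6.6]
14.3 [0.6705 0.1696] [ 3.6 -6.9]
10.8 [0.6736 0.1625] [ 3.1 -7.1]
7.3 [0.6763 0.1553] [ 2.7 -7.2]
3.8 [0.6786 0.1479] [ 2.3 -7.4]
0.3 [0.6804 0.1403] [ 1.8 -7.5]
-3.2 [0.6817 0.1327] [ 1.3 -7.6]
-6.7 [0.6826 0.1251] [ 0.9 -7.7]
-10.2 [0.683  0.1173] [ 0.4 -7.7]
-13.7 [0.6829 0.1096] [-0.1 -7.7]
-17.2 [0.6823 0.1019] [-0.5 -7.7]
-20.7 [0.6813 0.0943] [-1.  -7.7]
-24.2 [0.6799 0.0867] [-1.5 -7.6]
-27.7 [0.6779 0.0792] [-1.9 -7.5]
-29 [0.6771 0.0764] [-0.8 -2.7]
-30 [0.6764 0.0744] [-0.7 -2.1]
-31 [0.6757 0.0723] [-0.7 -2.1]
```

>>> jog_arm --pt "6 -2.7 0 -4.5" --pt "6.4 -4.4 0 -4.5" --pt "6.1 -4.8 0 -4.5" --pt "5.8 -5.1 0 -4.5" --pt "5.5 -5.5 0 -3.5" --pt "5.1 -5.8 0 -3.5" --pt "4.8 -6.1 0 -3.5" --pt "4.4 -6.4 0 -3.5" --pt "0 0 0 0" --pt "0 0 0 0"

```text
clock: 11.83
tool_pos: [0.6627, 0.1829, 0.007]
orientation: [180.0, 0.0, 21.1]
force: [0.6, -0.4, -0.2]
opening: 0.0007
```

```bash
cat > look.py <<'E'
import sys
from h import *
k=sys.argv[1]
s=snap('side','s'+k);t=snap('top','t'+k);o=get_obs();p=o['tool_pos'];print(o['clock'],p,o['orientation'][2],o['force'],o['moment'])
o=[]
for x,(x0,y0) in((s,(130,190)),(t,(150,100))):
    im=x['image'].copy();o.append(cv2.resize(im[y0:y0+110,x0:x0+110],(400,400),interpolation=cv2.INTER_CUBIC))
cv2.imwrite(f'pics/v{k}.png',np.hstack(o)[:,:,::-1])
E
python3 look.py 10
```

```text
11.9333 [0.66253607 0.18335043 0.00710305] 21.105944363328426 [0.39159158 0.81300363 0.33948173] [-0.03898591 -0.03492018  0.00642755]
```

View pics/v10.png

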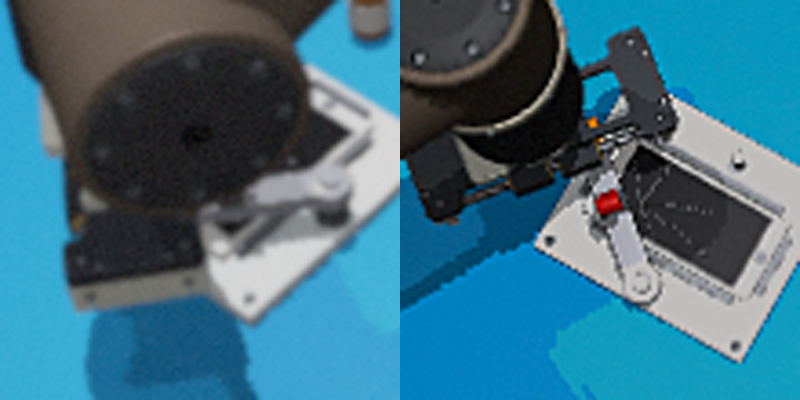

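The strap is at about 17° world, swinging well, and the phone hasn't moved. I'll continue.

>>> jog_arm --pt "4 -6.6 0 -3.5" --pt "3.6 -6.9 0 -3.5" --pt "3.1 -7.1 0 -3.5" --pt "2.7 -7.2 0 -3.5" --pt "2.3 -7.4 0 -3.5" --pt "1.8 -7.5 0 -3.5" --pt "1.3 -7.6 0 -3.5" --pt "0.9 -7.7 0 -3.5" --pt "0 0 0 0" --pt "0 0 0 0"

```text
clock: 12.77
tool_pos: [0.6824, 0.1254, 0.0072]
orientation: [180.0, 0.0, -6.9]
force: [0.3, -0.7, -0.8]
opening: 0.0006
```

```bash
python3 look.py 11
```

```text
12.8667 [0.68238506 0.12572854 0.00720297] -6.861764747557034 [-0.23251686 -0.02017692  1.01338503] [-0.06977935  0.01187921 -0.02663591]
```

View pics/v11.png

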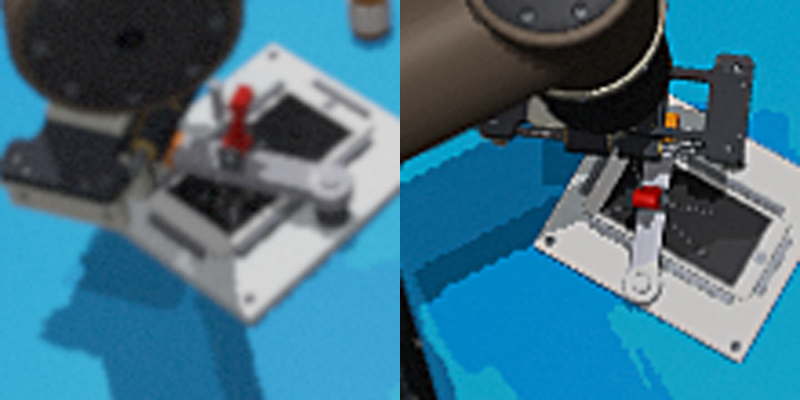

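>>> jog_arm --pt "0.4 -7.7 0 -3.5" --pt "-0.1 -7.7 0 -3.5" --pt "-0.5 -7.7 0 -3.5" --pt "-1 -7.7 0 -3.5" --pt "-0.7 -3.8 0 -2" --pt "0 0 0 0" --pt "0 0 0 0" --pt "0 0 0 0" --pt "0 0 0 0" --pt "0 0 0 0"

```text
clock: 13.7
tool_pos: [0.6807, 0.0911, 0.0071]
orientation: [180.0, 0.0, -23.0]
force: [0.8, 0.8, 0.2]
opening: 0.0001
```

```bash
python3 look.py 12
```

```text
13.8 [0.68070919 0.09094536 0.00711893] -22.982251514293658 [-0.92017781  0.5035265   0.79443139] [0.07351398 0.05766257 0.0119564 ]
```

View pics/v12.png

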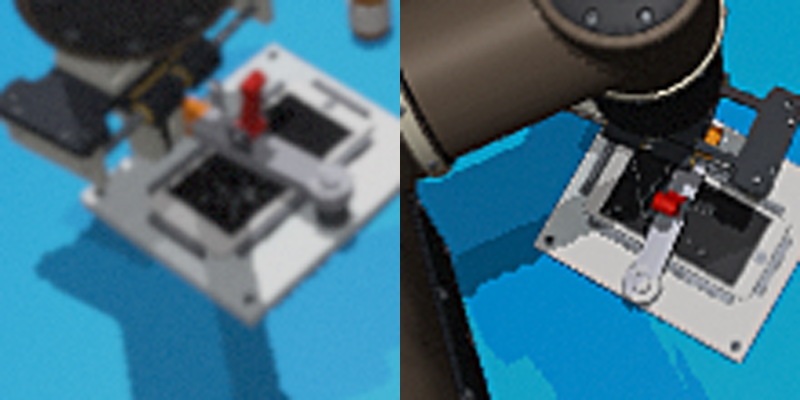

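>>> jog_arm --pt "-0.8 -1.8 0 -1" --pt "-0.8 -1.8 0 -1" --pt "-0.9 -1.8 0 -1" --pt "-0.9 -1.8 0 -1" --pt "-0.5 -0.9 0 0" --pt "0 0 0 0" --pt "0 0 0 0" --pt "0 0 0 0" --pt "0 0 0 0" --pt "0 0 0 0"

```text
clock: 14.63
tool_pos: [0.6766, 0.0825, 0.007]
orientation: [180.0, 0.0, -27.0]
force: [0.5, 0.1, 0.5]
opening: 0.0002
```

>>> jog_arm --pt "-0.5 -0.9 0 0" --pt "0 0 0 0" --pt "-0.5 -0.9 0 0" --pt "0 0 0 0" --pt "0 0 0 0" --pt "0 0 0 0" --pt "0 0 0 0" --pt "0 0 0 0" --pt "0 0 0 0" --pt "0 0 0 0"

```text
clock: 15.47
tool_pos: [0.6759, 0.0808, 0.0071]
orientation: [-180.0, 0.0, -27.0]
force: [1.2, 1.1, -0.9]
opening: 0.0004
```

```bash
python3 look.py 13
```

```text
15.5667 [0.6758489  0.08082048 0.0071304 ] -27.02684939877561 [ 1.11341608  0.89003428 -1.13662523] [ 0.43787089 -0.45204373 -0.01186357]
```

View pics/v13.png

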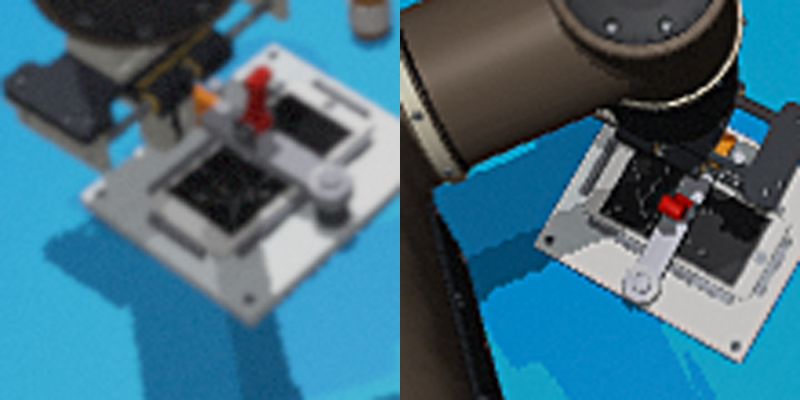

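The moment has jumped to about 0.6 N m, and the tab (724,147) sits beside the pin (740,155). I'll press a little more to confirm the stop.

>>> jog_arm --pt "-0.5 -0.9 0 0" --pt "0 0 0 0" --pt "-0.5 -0.9 0 0" --pt "0 0 0 0" --pt "-0.5 -0.9 0 0" --pt "0 0 0 0" --pt "0 0 0 0" --pt "0 0 0 0" --pt "0 0 0 0" --pt "0 0 0 0"

```text
clock: 16.4
tool_pos: [0.6745, 0.0781, 0.0072]
orientation: [-180.0, -0.0, -27.0]
force: [2.9, 2.0, -0.8]
opening: 0.0005
```

```bash
python3 - <<'E'
from plant import get_obs
o=get_obs();print(o['tool_pos'],o['force'],o['moment'])
E
```

```text
[0.67452743 0.07812949 0.00724809] [ 2.93963878  2.01932671 -0.82821315] [ 0.49838419 -0.90161082 -0.00185216]
```

>>> jog_arm --pt "-0.5 -0.9 0 0" --pt "0 0 0 0" --pt "-0.5 -0.9 0 0" --pt "0 0 0 0" --pt "-0.5 -0.9 0 0" --pt "0 0 0 0" --pt "0 0 0 0" --pt "0 0 0 0" --pt "0 0 0 0" --pt "0 0 0 0"

```text
clock: 17.23
tool_pos: [0.6746, 0.0779, 0.0074]
orientation: [-179.8, -0.1, -27.0]
force: [6.2, 9.1, -3.4]
opening: 0.0004
```

```bash
python3 look.py 14
```

```text
17.3333 [0.6745617  0.07790131 0.00738262] -26.996671379764074 [ 5.05166348  9.76189597 -3.08073713] [ 3.59488492 -1.83422002 -0.07888994]
```

View pics/v14.png

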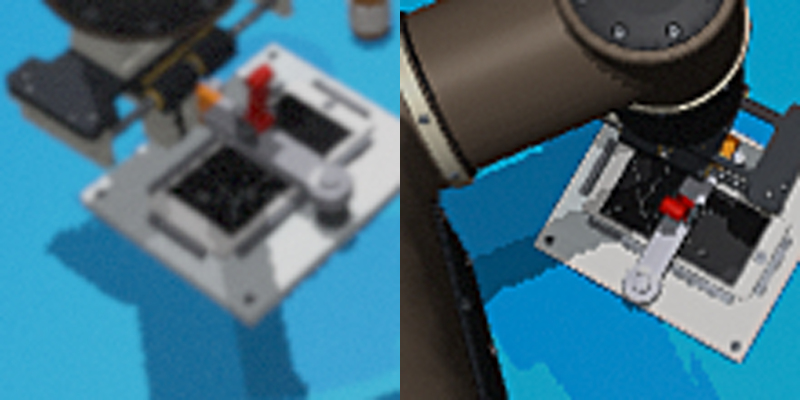

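The strap is against its stop: 11 N with no further motion. I'll back off and rise. Meanwhile I'll estimate the real tip height from the side view, where the finger is visible at about px (174,232).

>>> jog_arm --pt "3 5.5 0 0" --pt "4 7.5 0 0" --pt "5 9 0 0" --pt "4 7.5 0 0" --pt "0 0 20 0" --pt "0 0 20 0" --pt "0 0 20 0" --pt "0 0 20 0" --pt "0 0 20 0" --pt "0 0 0 0"

```text
clock: 18.17
tool_pos: [0.6915, 0.1058, 0.1121]
orientation: [-179.8, -0.3, -27.0]
force: [1.5, -0.3, 0.7]
opening: 0.0002
```

```bash
python3 look.py 15; python3 - <<'E'
from h import *
s=load('s14');p=np.array([.67456,.0779,.0074])
for z in(0,.01,.02,.03,.04):print(z,(proj(s,[p+[0,0,z]])-[130,190])*400/110)
E
```

```text
18.2667 [0.68935759 0.1054455  0.10807151] -27.018542488452855 [-0.03904369  0.63614595 -0.11447002] [-0.00609337  0.05676567 -0.02085977]
0 [[173.61003664 158.81571222]]
0.01 [[171.91241001 149.1115207 ]]
0.02 [[170.1975815  139.28794192]]
0.03 [[168.46535525 129.34309485]]
0.04 [[166.71553494 119.27506789]]
```

View pics/v15.png

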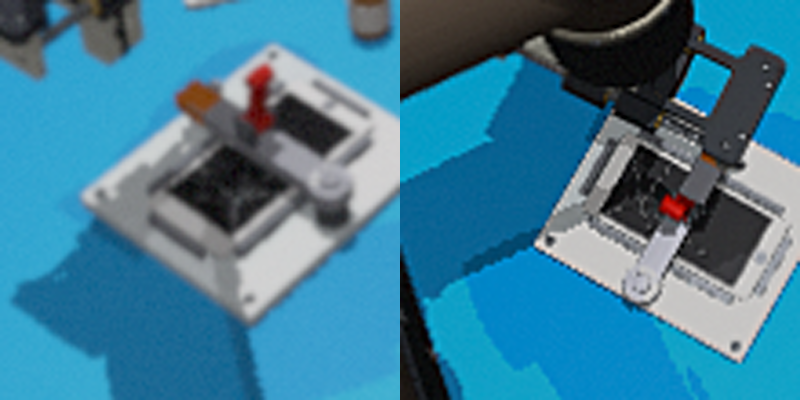

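```bash
python3 - <<'E'
from h import *
cv2.imwrite('pics/m6.png',cv2.resize(load('s14')['image'][190:250,140:220],(800,600),interpolation=cv2.INTER_CUBIC)[:,:,::-1])
E
```

```text
(no output)
```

View pics/m6.png

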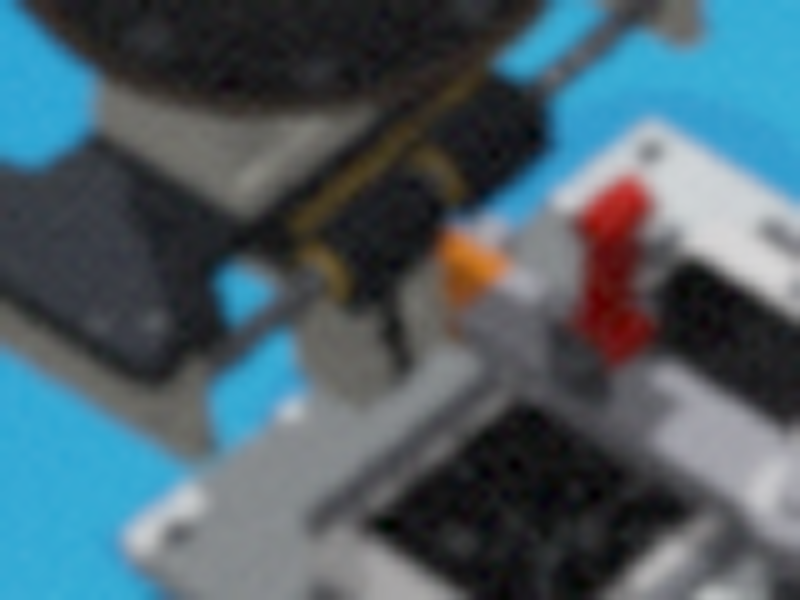

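```bash
python3 - <<'E'
from h import *
s=load('s15');t=load('t15')
hsv=cv2.cvtColor(s['image'],cv2.COLOR_RGB2HSV)
m=cv2.inRange(hsv,(5,140,80),(25,255,255));q=np.argwhere(m)[:,::-1];q=q[(q[:,0]>165)&(q[:,0]<205)&(q[:,1]>200)&(q[:,1]<235)];print(len(q),q.mean(0))
w=onz(s,q.mean(0),.0485);d=w[:2]-[.5565,.1147];print(w,np.hypot(*d),np.degrees(np.arctan2(d[1],d[0])))
# lever tip: side (262,76) top (675,207)
def v(x,y,x0,y0,ox):return ((x-ox)*110/400+x0-.36,y*110/400+y0-.36)
P,e=tri(t,v(674,206,150,100,400),s,v(260,76,130,190,0));print('lever tip',P,e)
d=P[:2]-[.5565,.1147];print(np.hypot(*d),np.degrees(np.arctan2(d[1],d[0])))
E
```

```text
54 [183.92592593 216.64814815]
[0.66004812 0.05545094 0.0485    ] 0.11930073096815433 -29.777701325594514
lever tip [0.60508129 0.0855163  0.10954604] 0.0027700385463963004
0.05667301478131319 -30.994033151911342
```

The strap is at -29.8°, fully closed, and the lever tip is at r = 57 mm, z = 110 mm, still up. I'll place the fingers outboard of the lever tip on the strap line.

>>> jog_arm --pt "-10 -7.6 0 -1" --pt "-10 -7.6 0 -1" --pt "-10 -7.6 0 -1" --pt "-10 -7.6 0 0" --pt "-10 -7.6 0 0" --pt "0 0 -9 0" --pt "0 0 -9 0" --pt "0 0 -9 0" --pt "0 0 -9 0" --pt "0 0 0 0"

```text
clock: 19.1
tool_pos: [0.6374, 0.0668, 0.0678]
orientation: [179.8, 0.2, -30.0]
force: [0.6, -0.4, -0.2]
opening: 0.0005
```

```bash
python3 look.py 16
```

```text
19.2 [0.63864934 0.06694916 0.06997859] -30.011785954644175 [-0.3828394   0.45342919 -0.18853986] [-0.02304438 -0.06479675  0.05216009]
```

View pics/v16.png

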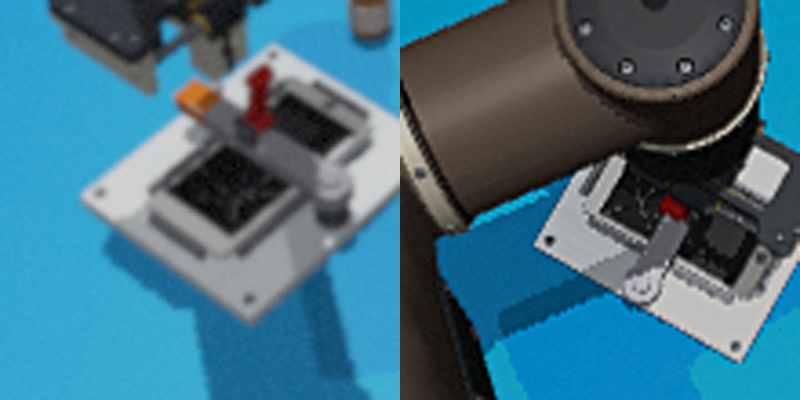

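>>> jog_arm --pt "-4.3 2.5 0 0" --pt "-4.3 2.5 0 0" --pt "-4.3 2.5 0 0" --pt "-4.3 2.5 0 0" --pt "-4.3 2.5 -0.5 0" --pt "-4.3 2.5 -1 0" --pt "-4.3 2.5 -1 0" --pt "-4.3 2.5 -1.5 0" --pt "0 0 0 0" --pt "0 0 0 0"

```text
clock: 20.03
tool_pos: [0.6045, 0.0873, 0.0675]
orientation: [-180.0, -0.0, -30.0]
force: [1.6, -1.2, -0.7]
opening: 0.0006
```

```bash
python3 look.py 17
```

```text
20.1333 [0.6045242  0.08717423 0.06732168] -30.020226574163317 [1.87516893 0.17662954 2.14978549] [-0.08889179 -0.58444292 -0.01416931]
```

View pics/v17.png

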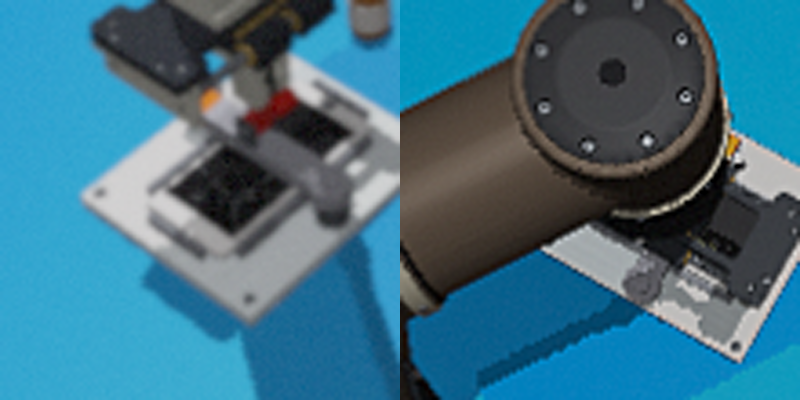

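The lever is moving: red runs from (250,125) to (292,98) in the side view, about half down. I'll continue inward and down.

>>> jog_arm --pt "-4.3 2.5 -1.5 0" --pt "-4.3 2.5 -2 0" --pt "-4.3 2.5 -2 0" --pt "-4.3 2.5 -2 0" --pt "-3.5 2 -1.5 0" --pt "0 0 0 0" --pt "0 0 0 0" --pt "0 0 0 0" --pt "0 0 0 0" --pt "0 0 0 0"

```text
clock: 20.97
tool_pos: [0.5837, 0.099, 0.0581]
orientation: [-180.0, 0.0, -30.0]
force: [0.5, 0.1, 3.2]
opening: 0.0007
```

```bash
python3 look.py 18
```

```text
21.0667 [0.58372224 0.09903687 0.05814986] -30.029981752931047 [0.7538726  1.01913587 1.99773839] [ 0.52289746 -0.11513301 -0.0025142 ]
```

View pics/v18.png

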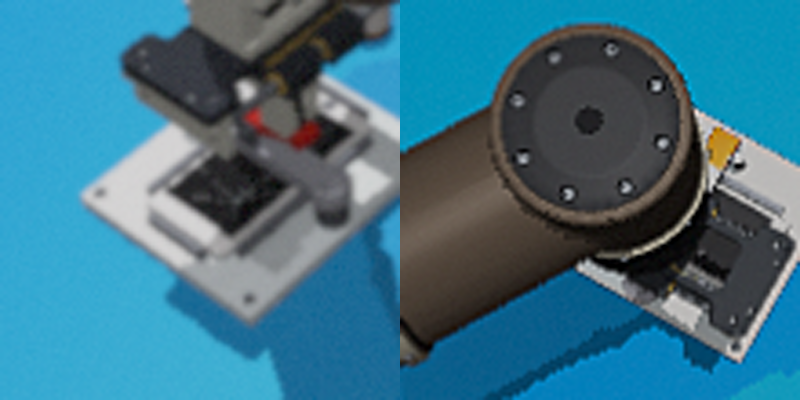

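>>> jog_arm --pt "-3 1.7 -1 0" --pt "-3 1.7 -1 0" --pt "-2 1.2 -2 0" --pt "0 0 -2 0" --pt "0 0 -2 0" --pt "0 0 -1 0" --pt "0 0 0 0" --pt "0 0 0 0" --pt "0 0 0 0" --pt "0 0 0 0"

```text
clock: 21.9
tool_pos: [0.575, 0.1035, 0.0488]
orientation: [180.0, 0.1, -30.0]
force: [-1.8, 1.4, 2.6]
opening: 0.0005
```

```bash
python3 look.py 19
```

```text
22.0 [0.57531186 0.10332242 0.04881372] -30.032072314445934 [-0.83766543  0.47215206  2.80645086] [ 0.24928024  0.4552351  -0.02988887]
```

View pics/v19.png

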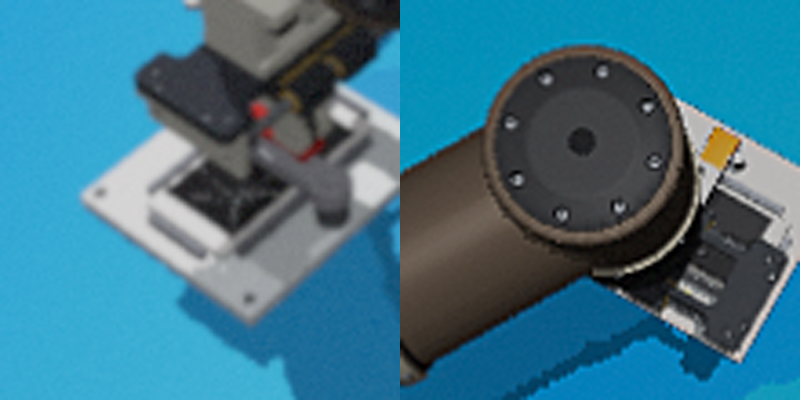

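>>> jog_arm --pt "0 0 -1 0" --pt "0 0 -1 0" --pt "0 0 -1 0" --pt "0 0 -1 0" --pt "0 0 -1 0" --pt "0 0 0 0" --pt "0 0 0 0" --pt "0 0 0 0" --pt "0 0 0 0" --pt "0 0 0 0"

```text
clock: 22.83
tool_pos: [0.5752, 0.1035, 0.0446]
orientation: [180.0, 0.0, -30.0]
force: [-6.0, 2.0, 9.6]
opening: 0.0002
```

>>> jog_arm --pt "0 0 -1 0" --pt "0 0 0 0" --pt "0 0 -1 0" --pt "0 0 0 0" --pt "0 0 -1 0" --pt "0 0 0 0" --pt "0 0 0 0" --pt "0 0 0 0" --pt "0 0 0 0" --pt "0 0 0 0"

```text
clock: 23.67
tool_pos: [0.5753, 0.1037, 0.0435]
orientation: [-180.0, -0.0, -30.0]
force: [-11.9, 3.2, 25.8]
opening: 0.0006
```

```bash
python3 look.py 20
```

```text
23.7667 [0.5753481  0.10368728 0.04349867] -29.991519620552943 [-12.52902406   3.62018166  26.5895494 ] [1.27450191 4.94387575 0.03013367]
```

View pics/v20.png

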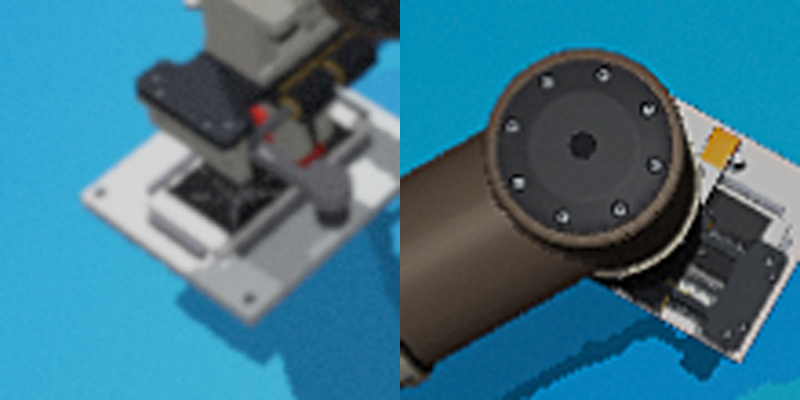

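At 26 N it has gone stiff, which suggests the lever is at its stop. I'll lift clear and check the lever.

>>> jog_arm --pt "0 0 5 0" --pt "0 0 10 0" --pt "0 0 15 0" --pt "0 0 20 0" --pt "0 0 20 0" --pt "0 0 20 0" --pt "-10 25 10 0" --pt "-10 25 5 0" --pt "-10 25 0 0" --pt "-10 25 0 0"

```text
clock: 24.6
tool_pos: [0.5357, 0.2043, 0.1469]
orientation: [-179.9, -0.0, -30.1]
force: [0.2, 0.5, 0.0]
opening: 0.0005
```

>>> jog_arm --pt "-10 25 0 0" --pt "-10 25 0 0" --pt "-10 25 0 0" --pt "-10 25 0 0" --pt "0 0 0 0" --pt "0 0 0 0" --pt "0 0 0 0" --pt "0 0 0 0" --pt "0 0 0 0" --pt "0 0 0 0"

```text
clock: 25.43
tool_pos: [0.4961, 0.3028, 0.1462]
orientation: [180.0, -0.0, -30.1]
force: [0.4, 0.1, 0.2]
opening: 0.0004
```

```bash
python3 look.py 21; python3 - <<'E'
from h import *
a=load('s21')['image'][200:270,160:240];b=load('t21')['image'][125:195,190:270]
cv2.imwrite('pics/w21.png',np.hstack([cv2.resize(x,(400,350),interpolation=cv2.INTER_CUBIC) for x in(a,b)])[:,:,::-1])
E
```

```text
25.5333 [0.4960346  0.30296402 0.14622509] -30.073827742436414 [-0.22791303  0.54119113 -0.07438782] [-0.06137384  0.04238488 -0.01306249]
```

View pics/w21.png

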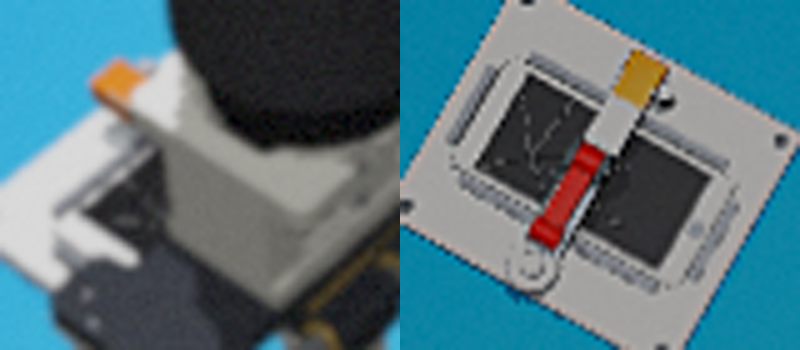

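In the top view the lever lies flat along the strap, and the tab is at the pin. I'll move the arm aside to check its height in the side view.

>>> jog_arm --pt "-22 26 3 0" --pt "-22 26 3 0" --pt "-22 26 3 0" --pt "-22 26 3 0" --pt "-22 26 3 0" --pt "-22 26 3 0" --pt "-22 26 3 0" --pt "-22 26 3 0" --pt "-22 26 3 0" --pt "-22 26 3 0"

```text
clock: 26.37
tool_pos: [0.2747, 0.5645, 0.1765]
orientation: [-180.0, 0.0, -30.0]
force: [2.3, 0.7, -0.3]
opening: 0.0003
```

>>> jog_arm --pt "0 0 0 0" --pt "0 0 0 0" --pt "0 0 0 0" --pt "0 0 0 0" --pt "0 0 0 0" --pt "0 0 0 0" --pt "0 0 0 0" --pt "0 0 0 0" --pt "0 0 0 0" --pt "0 0 0 0"

```text
clock: 27.2
tool_pos: [0.2759, 0.5634, 0.1762]
orientation: [-180.0, 0.0, -30.0]
force: [-0.7, -0.4, -0.2]
opening: 0.0005
```

```bash
python3 look.py 22; python3 - <<'E'
from h import *
s=load('s22');t=load('t22')
cv2.imwrite('pics/w22.png',np.hstack([cv2.resize(s['image'][200:270,160:240],(800,600),interpolation=cv2.INTER_CUBIC)])[:,:,::-1])
for n,x in(('s',s),('t',t)):
    hsv=cv2.cvtColor(x['image'],cv2.COLOR_RGB2HSV)
    for c,lo,hi in(('or',(8,140,80),(25,255,255)),('red',(0,140,60),(6,255,255))):
        q=np.argwhere(cv2.inRange(hsv,lo,hi))[:,::-1];b=(165,200,245,270) if n=='s' else (190,125,270,195)
        q=q[(q[:,0]>b[0])&(q[:,0]<b[2])&(q[:,1]>b[1])&(q[:,1]<b[3])];print(n,c,len(q),q.mean(0) if len(q) else '',q.min(0),q.max(0))
# expected tip/hinge projections for lever 1.5, 1.35
u=np.array([np.cos(np.radians(-29.8)),np.sin(np.radians(-29.8))]);
for a in(1.2,1.35,1.5):
    P=[*(np.array([.5565,.1147])+u*(.065-.047*np.sin(a))),.063+.047*np.cos(a)]
    print(a,proj(s,[P]),(proj(s,[P])-[160,200])*10,proj(t,[P]),(proj(t,[P])-[190,125])*5)
E
```

```text
27.3 [0.27580783 0.56347069 0.17617499] -30.028336941987412 [0.05167968 0.31954093 0.71552264] [-0.03431364 -0.00588516 -0.01951706]
s or 50 [183.68 216.3 ] [179 213] [189 219]
s red 135 [208.08888889 226.55555556] [198 219] [218 234]
t or 65 [237.44615385 140.07692308] [233 135] [242 145]
t red 109 [223.02752294 163.50458716] [216 154] [230 174]
1.2 [[212.23254038 226.46777468]] [[522.3254038  264.67774682]] [[218.94842881 169.41340678]] [[144.74214404 222.06703389]]
1.35 [[213.0635193  228.82434479]] [[530.63519297 288.24344785]] [[218.7641472  170.35423562]] [[143.82073599 226.77117812]]
1.5 [[213.57194728 231.02423964]] [[535.71947278 310.24239641]] [[218.7728078  170.97161836]] [[143.86403898 229.85809182]]
```

View pics/w22.png

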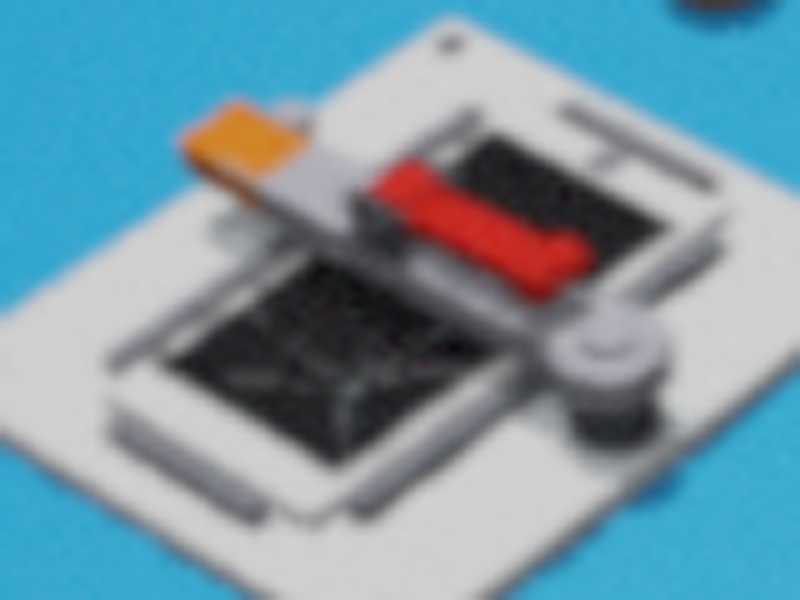

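View pics/t22.png

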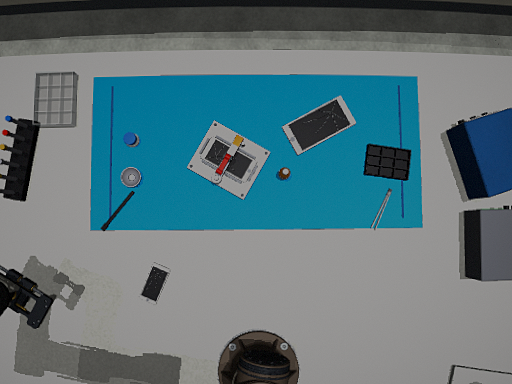

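```bash
python3 - <<'E'
from h import *
s=load('s22');S=np.array([10,600/70])
u=np.array([np.cos(np.radians(-29.8)),np.sin(np.radians(-29.8))]);n=np.array([-u[1],u[0]])
pt=lambda r,z,w=0:[*(np.array([.5565,.1147])+u*r+n*w),z]
im=cv2.imread('pics/w22.png')
for a,c in((1.2,(255,255,255)),(1.35,(255,255,0)),(1.5,(0,255,0))):
  for w in(-.009,.009):
    h=(proj(s,[pt(.065,.063,w)])[0]-[160,200]+.5)*S; 
    # roll outline
    C=[pt(.065-.047*np.sin(a)+.007*np.cos(k),.063+.047*np.cos(a)+.007*np.sin(k),w) for k in np.linspace(0,6.28,30)]
    q=((proj(s,C)-[160,200]+.5)*S).astype(np.int32);cv2.polylines(im,[q],True,c,1)
for w in(-.011,.011):
    q=((proj(s,[pt(0.02,.051,w),pt(.135,.051,w)])-[160,200]+.5)*S).astype(np.int32);cv2.polylines(im,[q],False,(255,0,255),1)
cv2.imwrite('pics/w23.png',im[60:400,150:700])
E
```

```text
(no output)
```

View pics/w23.png

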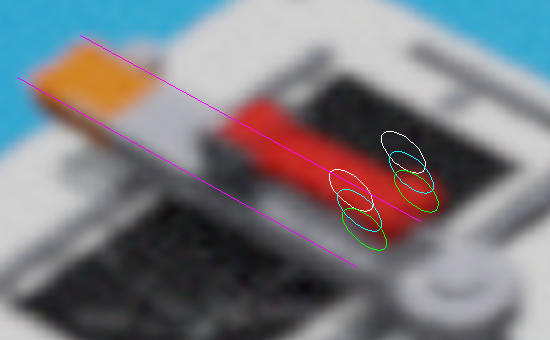

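```bash
python3 - <<'E'
from h import *
s=load('s22');hsv=cv2.cvtColor(s['image'],cv2.COLOR_RGB2HSV)
m=cv2.inRange(hsv,(0,140,60),(6,255,255))|cv2.inRange(hsv,(172,140,60),(180,255,255));q=np.argwhere(m)[:,::-1];q=q[(q[:,0]>165)&(q[:,0]<245)&(q[:,1]>200)&(q[:,1]<270)].astype(np.float32)
v=cv2.fitLine(q,cv2.DIST_L2,0,.01,.01).ravel();print('obs slope deg',np.degrees(np.arctan2(v[1],v[0])),v[2:])
u=np.array([np.cos(np.radians(-29.8)),np.sin(np.radians(-29.8))])
pt=lambda r,z:[*(np.array([.5565,.1147])+u*r),z]
for a in(1.2,1.3,1.35,1.4,1.5,1.6):
    p=proj(s,[pt(.065,.063),pt(.065-.047*np.sin(a),.063+.047*np.cos(a))]);d=p[1]-p[0];print(a,np.degrees(np.arctan2(d[1],d[0])),p.mean(0))
p=proj(s,[pt(.135,.051),pt(.03,.051)]);d=p[1]-p[0];print('strap',np.degrees(np.arctan2(d[1],d[0])))
E
```

```text
obs slope deg 29.672161 [208.25    226.66026]
1.2 15.89432755335148 [205.75090239 224.62212528]
1.3 21.27509194834893 [206.04548262 225.41501994]
1.35 23.674274162239474 [206.16639185 225.80041034]
1.4 25.910212082364204 [206.26934574 226.17707471]
1.5 29.97026482134601 [206.42060584 226.90035776]
1.6 33.58961171392761 [206.4982353  227.57750364]
strap 32.80264850671007
```

The lever's slope in the side view is 29.7°. The prediction is 30.0° at 1.5 rad and 23.7° at 1.35 rad, so the lever is at about 1.49 rad. The strap is at its stop and the hand is clear, so I'm handing in.

```bash
python3 - <<'E'
from h import *
s=load('t22');w=onz(s,(237.45,140.08),.051);d=w[:2]-[.5565,.1147];print('tab angle in fixture',np.degrees(np.arctan2(d[1],d[0]))+29.8)
print(close_job())
E
```

```text
tab angle in fixture -0.23145469995054668
the job is handed in; nothing more can be done
None
```

The strap is closed against its stop pin, the red lever is down, and the job is handed in. I swung the strap with closed fingertips on the orange tab, then pushed the lever over and down, and moved the hand well clear.

**Last checks:**
- **Strap:** it measured -0.2° from fully over. When I pressed it against the pin, 11 N gave no further motion.
- **Lever:** its slope in the side view puts it at about 1.49 rad. It had gone stiff at 26 N before I lifted off.
- **Phone and bystanders:** they look unmoved in the top view. I checked this by eye and did not measure it.
- **Pad force:** I could not measure it. I infer it from the lever being fully down.
- **Time:** I handed in at about 27 s.

**What disagreed:**
- **Fingertip height:** the reported TCP height did not match where the fingertips made contact. The first two passes, at reported heights of 41 and 27 mm, crossed the strap line without touching it. The strap only moved at about 7 mm, and the pictures suggested the tips sit about 25 mm above the reported TCP.
- **Side-view overlay:** the predicted lever-tip outline sat 1–2 pixels off the lever, so I used the slope to judge the lever angle.

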